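# Change over the reels on a braked spindle rack

## Robot

A 7-joint arm with a two-finger parallel gripper is mounted at the origin on the work surface. World frame = base frame: x ahead of the robot, y to its left, z up, the work surface at z = 0. Lengths are in m, angles in rad, forces in N, time in s.
With the tool pointing down it reaches from about 0.425 to 0.925 m from the base axis. Payload 6.8 kg.
Tool frame: the origin (TCP) lies between the finger pads; the fingertips stand 11 mm ahead of it and the grasp point (between the pads) lies 8 mm behind it; z points along the fingers, y is the line along which they close (so a half turn about z gives the same grasp; the last joint's range is limited). The gripper opens to 85 mm and grips with 20 to 120 N. Pads are 22 mm wide; open, the fingers measure 114 mm over their backs; the gripper's body (76 mm by 85 mm) begins 54 mm behind the grasp point. The pads swing forward as they close: fully open they stand 13 mm farther back than shut.
Start: joints at [-1.212, 0.477, 0.022, 1.555, -0.011, 1.109, -0.083], TCP at [0.304, 0.603, 0.242] pointing down, gripper open.
Joint ranges: [-2.96, 2.96], [-0.34, 2.1], [-1.41, 1.46], [0.24, 2.44], [-1.37, 4.51], [0.17, 1.92], [-2.96, 2.96]. Speed limits (rad/s): [2.39, 2.39, 3.14, 3.14, 3.14, 3.14, 3.14].

## Interface

Orientations are given as a rotation vector (axis times angle).
In Python, from bench import r gives the robot as it stands.
- The arm moves only by the tool send_rows, never from a script. Its argument "deltas" is a list of rows, each an object of numbers: "dx", "dy", "dz": the shift along the world's x, y, z in mm; "rx", "ry", "rz": the turn, a rotation vector about the world's x, y, z in degrees. A call has 1 to 5 rows; each row is the pose to reach, as a shift and turn from the pose commanded when the call began; what a row does not reach only later rows make up. A row lasts 1/12 s, in which the tool goes at most 41.7 mm and 7.16 degrees, less where a joint would pass 70% of its speed; a pose out of reach is approached as far as the arm can. A call with a gripper value outside its range is refused whole. "jaw" is the finger opening in mm, from 0 to 85.4, set as the call begins (left out, the last holds). The fingers move at their own pace and stop on an object; "newtons" is the grip in N (left out, the last holds). Time passes only in rows, so rows that repeat a pose let the fingers close. It gives the time, the measured TCP pose, the force, the opening and the grip force at its end, in the units of the state.
- r.get_obs(): the state, without advancing time (a new reading comes with each control period).
- r.grab_frame(name): name is "scene" or "top" or "wrist"; returns a dict with "frame" (384x512x3 uint8, blue, green, red), "z_map" (384x512 float32, m along the optical axis (not along the pixel's ray), 0 where there is no reading), "vertical_fov" (degrees; the focal length in pixels is half the picture's height over the tangent of half this angle, whatever the lens; pixels are square), "cx", "cy" (the principal point, pixels), "xyz" and "orientation" of the camera in the world. Camera axes: x right, y down, z forward; pixel columns grow to the right and rows downward; lengths in m; the calibration is good to about 2 mm. The wrist camera is an equidistant fisheye: a pixel r from the principal point sees the ray r / f radians off the axis. A picture is of the moment at which its call begins.
- r.hand_in(): hands the job in; it is judged then, once.
The state is a dict: "clock": time; "joints": joint angles; "qvel": joint speeds; "tau": joint torques, N m; "tcp_pos": TCP position; "orientation": TCP orientation; "contact_force": force on the tool from outside, world axes, zero at the start; "moment": the same for the moment, N m; "grip_width": finger opening in m; "gripper_force": force on a finger pad.
Only numpy, scipy, OpenCV 4.12 (cv2) and the standard library are available. Lean on these libraries where they do the work, as an engineer would, in place of code of your own. Each camera call takes 0.05 s, during which the arm holds its last target. There are 200 camera calls.

## Task

First turn the brake handwheel until the red pointer on its far rim stands at the green release tab. With the pointer left there, take the old red reel off its spindle and put it in the blue bin, and fit every white reel upright and fully down on a spindle of its own. Last of all turn the wheel until its pointer stands at the yellow tab; leave the other things on the bench where they are.

Things in the scene. Friction and masses are not known exactly. Their poses are not given: they have to be found in the camera images.
- reel1: a new white plastic reel, a flanged sleeve 60 mm in diameter and 62 mm high, 0.11 kg, standing upright on the bench, with a 25 mm bore right through; to be gripped across its 60 mm flanges from above (flanges are the top and bottom 11 mm, full 60 mm wide). Origin: centre of its underside, z axis up along the bore. All white reels are alike; 3 or 4 are present, a missing one reads None
- reel2: a new white plastic reel, a flanged sleeve 60 mm in diameter and 62 mm high, 0.11 kg, standing upright on the bench, with a 25 mm bore right through; to be gripped across its 60 mm flanges from above (flanges are the top and bottom 11 mm, full 60 mm wide). Origin: centre of its underside, z axis up along the bore. All white reels are alike; 3 or 4 are present, a missing one reads None
- reel3: a new white plastic reel, a flanged sleeve 60 mm in diameter and 62 mm high, 0.11 kg, standing upright on the bench, with a 25 mm bore right through; to be gripped across its 60 mm flanges from above (flanges are the top and bottom 11 mm, full 60 mm wide). Origin: centre of its underside, z axis up along the bore. All white reels are alike; 3 or 4 are present, a missing one reads None
- reel4: a new white plastic reel, a flanged sleeve 60 mm in diameter and 62 mm high, 0.11 kg, standing upright on the bench, with a 25 mm bore right through; to be gripped across its 60 mm flanges from above (flanges are the top and bottom 11 mm, full 60 mm wide). Origin: centre of its underside, z axis up along the bore. All white reels are alike; 3 or 4 are present, a missing one reads None
- old_reel: the old red reel, same size and shape as the white ones, at the start fully down on one of the spindles. Origin: centre of its underside, z up
- spindle1: one of four fixed upright steel spindles, in a row 90 mm apart on a grey rail (85 x 360 mm, 28 mm high): shaft 19 mm in diameter, 47 mm high, the top 11 mm tapered to 9 mm. Origin: on its axis at the rail's top, 28 mm above the bench, where the underside of a seated reel rests; the shaft stays inside a seated reel. Spindles change places in the row from start to start
- spindle2: one of four fixed upright steel spindles, in a row 90 mm apart on a grey rail (85 x 360 mm, 28 mm high): shaft 19 mm in diameter, 47 mm high, the top 11 mm tapered to 9 mm. Origin: on its axis at the rail's top, 28 mm above the bench, where the underside of a seated reel rests; the shaft stays inside a seated reel. Spindles change places in the row from start to start
- spindle3: one of four fixed upright steel spindles, in a row 90 mm apart on a grey rail (85 x 360 mm, 28 mm high): shaft 19 mm in diameter, 47 mm high, the top 11 mm tapered to 9 mm. Origin: on its axis at the rail's top, 28 mm above the bench, where the underside of a seated reel rests; the shaft stays inside a seated reel. Spindles change places in the row from start to start
- spindle4: one of four fixed upright steel spindles, in a row 90 mm apart on a grey rail (85 x 360 mm, 28 mm high): shaft 19 mm in diameter, 47 mm high, the top 11 mm tapered to 9 mm. Origin: on its axis at the rail's top, 28 mm above the bench, where the underside of a seated reel rests; the shaft stays inside a seated reel. Spindles change places in the row from start to start
- bin: fixed open blue bin, 190 x 190 mm outside, 60 mm high, walls and floor 5 mm thick. Origin: centre of its underside, on the bench; z up, x and y along its sides
- wheel (a joint): turn of the brake handwheel (124 mm wide) about its upright axis, rad: 0 when its pointer is at the middle of the far side of the grey drum, growing counter-clockwise seen from above; stops at -1.2 and 1.2. It stays where it is left (friction about 0.12 N m)
- wheel_grip (a point): point on the wheel's axis inside the black grip bar on its top, 95 mm above the bench, 9 mm below the bar's top and 29 mm above the wheel below it. The bar is 84 mm long, 22 mm thick, 38 mm high and lies along the line from the axis to the pointer; it can be pinched across its 22 mm from above and twisted
- pointer_tip (a point): tip of the red pointer that hangs over the far rim of the wheel, 74 mm out from the axis and 46 mm above the bench; it turns with the wheel
- release_mark (a point): where the pointer's tip stands when it is exactly at the fixed green release tab (16 mm wide, standing on the far edge of the drum, just outside the pointer's circle)
- set_mark (a point): where the pointer's tip stands when it is exactly at the yellow setting tab (16 mm wide, likewise on the far edge of the drum; its place varies from start to start)
- enclosure1: bystander: grey box 110 x 150 x 70 mm, origin centre of underside
- screwdriver: bystander: screwdriver 200 mm long with a red handle, lying; origin under its middle
- can: bystander: yellow can 66 mm wide, 100 mm high, origin centre of underside
Mind the look-alikes: they are no part of the job. What is shaped like the reel3 but pink is not meant. What is shaped like the reel2 but turquoise is not meant.

How it is judged:
On the way, in this order (a step that is already met when the one before it is completed fails the run):
1. the pointer is turned to the green release tab (horizontal distance between pointer_tip and release_mark below 0.007 m and velocity of joint wheel below 0.1 rad/s), for 0.2 s.
2. with the pointer at the green tab, the old reel is in the bin and every white reel is down on a spindle (horizontal distance between pointer_tip and release_mark below 0.007 m and x of old_reel in the frame of bin between -0.09 and 0.09 m and y of old_reel in the frame of bin between -0.09 and 0.09 m and height (world z) of old_reel below 0.07 m and ((horizontal distance between reel1 and spindle1 below 0.006 m and height (world z) of reel1 below 0.034 m) or (horizontal distance between reel1 and spindle2 below 0.006 m and height (world z) of reel1 below 0.034 m) or (horizontal distance between reel1 and spindle3 below 0.006 m and height (world z) of reel1 below 0.034 m) or (horizontal distance between reel1 and spindle4 below 0.006 m and height (world z) of reel1 below 0.034 m)) and ((horizontal distance between reel2 and spindle1 below 0.006 m and height (world z) of reel2 below 0.034 m) or (horizontal distance between reel2 and spindle2 below 0.006 m and height (world z) of reel2 below 0.034 m) or (horizontal distance between reel2 and spindle3 below 0.006 m and height (world z) of reel2 below 0.034 m) or (horizontal distance between reel2 and spindle4 below 0.006 m and height (world z) of reel2 below 0.034 m)) and ((horizontal distance between reel3 and spindle1 below 0.006 m and height (world z) of reel3 below 0.034 m) or (horizontal distance between reel3 and spindle2 below 0.006 m and height (world z) of reel3 below 0.034 m) or (horizontal distance between reel3 and spindle3 below 0.006 m and height (world z) of reel3 below 0.034 m) or (horizontal distance between reel3 and spindle4 below 0.006 m and height (world z) of reel3 below 0.034 m)) and ((horizontal distance between reel4 and spindle1 below 0.006 m and height (world z) of reel4 below 0.034 m) or (horizontal distance between reel4 and spindle2 below 0.006 m and height (world z) of reel4 below 0.034 m) or (horizontal distance between reel4 and spindle3 below 0.006 m and height (world z) of reel4 below 0.034 m) or (horizontal distance between reel4 and spindle4 below 0.006 m and height (world z) of reel4 below 0.034 m))), for 0.2 s.
3. the pointer is turned to the yellow tab (horizontal distance between pointer_tip and set_mark below 0.007 m), for 0.2 s.
At the end, for the whole second after the job is handed in: the pointer's tip is within 7 mm of the yellow tab's mark, the old red reel lies still in the bin, and every white reel present is on a spindle of its own, within 6 mm of its axis and less than 6 mm above the rail (horizontal distance between pointer_tip and set_mark below 0.007 m and x of old_reel in the frame of bin between -0.09 and 0.09 m and y of old_reel in the frame of bin between -0.09 and 0.09 m and height (world z) of old_reel below 0.07 m and linear speed of old_reel below 0.03 m/s and ((horizontal distance between reel1 and spindle1 below 0.006 m and height (world z) of reel1 below 0.034 m) or (horizontal distance between reel1 and spindle2 below 0.006 m and height (world z) of reel1 below 0.034 m) or (horizontal distance between reel1 and spindle3 below 0.006 m and height (world z) of reel1 below 0.034 m) or (horizontal distance between reel1 and spindle4 below 0.006 m and height (world z) of reel1 below 0.034 m)) and ((horizontal distance between reel2 and spindle1 below 0.006 m and height (world z) of reel2 below 0.034 m) or (horizontal distance between reel2 and spindle2 below 0.006 m and height (world z) of reel2 below 0.034 m) or (horizontal distance between reel2 and spindle3 below 0.006 m and height (world z) of reel2 below 0.034 m) or (horizontal distance between reel2 and spindle4 below 0.006 m and height (world z) of reel2 below 0.034 m)) and ((horizontal distance between reel3 and spindle1 below 0.006 m and height (world z) of reel3 below 0.034 m) or (horizontal distance between reel3 and spindle2 below 0.006 m and height (world z) of reel3 below 0.034 m) or (horizontal distance between reel3 and spindle3 below 0.006 m and height (world z) of reel3 below 0.034 m) or (horizontal distance between reel3 and spindle4 below 0.006 m and height (world z) of reel3 below 0.034 m)) and ((horizontal distance between reel4 and spindle1 below 0.006 m and height (world z) of reel4 below 0.034 m) or (horizontal distance between reel4 and spindle2 below 0.006 m and height (world z) of reel4 below 0.034 m) or (horizontal distance between reel4 and spindle3 below 0.006 m and height (world z) of reel4 below 0.034 m) or (horizontal distance between reel4 and spindle4 below 0.006 m and height (world z) of reel4 below 0.034 m))); the robot touches nothing.
It fails at once if one of the other things on the bench (grey box, screwdriver, can) is pushed away by more than 50 mm (distance of any of enclosure1, screwdriver, can from where it was at the start of the episode above 0.05 m).
Of reel1, reel2, reel3, reel4 only 3 to 4 are there at a start; the rules pass over those that are not, and their reading is None.
At some moment in a run one of reel1, reel2, reel3, reel4, old_reel may be knocked a few centimetres aside while the robot is not near it.
It also fails if it takes over 208 s, if anything falls off the work surface, if the arm or the gripper's body presses on something with over 40 N, if the wrist force passes 120 N, or if a joint passes its speed limit or range.

## Working session

There is one attempt and no reset: what is moved stays moved. The work goes in short steps, Python scripts to look and compute and a tool call to move; the robot and the scene stay as the last step left them, time stands still between calls to the robot, and variables do not carry over. Pictures are saved under pics/ and viewed, at most 14 in all, crops included, and the job is handed in when it is done.

Besides the shell and the picture viewer there is one more tool, called after "Emit:" as name([rows], argument=value, ...), one row to a line, values as JSON. send_rows: Moves the arm, as the interface text tells. Its arguments: {"type":"object","properties":{"deltas":{"type":"array","items":{"type":"object","properties":{"dx":{"type":"number"},"dy":{"type":"number"},"dz":{"type":"number"},"rx":{"type":"number"},"ry":{"type":"number"},"rz":{"type":"number"}}}},"jaw":{"type":"number"},"newtons":{"type":"number"}},"required":["deltas"]}

```bash
ls; mkdir -p pics; cat > h.py <<'E'
import numpy as np, cv2
from scipy.spatial.transform import Rotation as R
from bench import r
def grab(n):
    f=r.grab_frame(n); f['K']=192/np.tan(np.radians(f['vertical_fov'])/2); f['R']=R.from_rotvec(f['orientation']).as_matrix() if np.size(f['orientation'])==3 else np.array(f['orientation']); f['n']=n; return f
def ray(f,u,v):
    x=(np.asarray(u,float)-f['cx'])/f['K']; y=(np.asarray(v,float)-f['cy'])/f['K']
    if f['n']=='wrist':
        t=np.hypot(x,y)+1e-12; d=np.stack([np.sin(t)*x/t,np.sin(t)*y/t,np.cos(t)],-1)
    else: d=np.stack([x,y,np.ones_like(x)],-1)
    return d@f['R'].T
def onplane(f,u,v,z):
    d=ray(f,u,v); p=np.array(f['xyz']); return p+d*((z-p[2])/d[...,2])[...,None]
def cloud(f):
    v,u=np.mgrid[0:384,0:512]; d=ray(f,u,v); c=d@f['R'][:,2]
    return np.array(f['xyz'])+d*(f['z_map']/c)[...,None]
E
python3 - <<'E'
from h import *
for n in('scene','top','wrist'):
    f=grab(n); cv2.imwrite(f'pics/{n}0.png',f['frame']); print(n,f['vertical_fov'],f['cx'],f['cy'],f['xyz'],f['R'].round(3).tolist())
print(r.get_obs())
E
```

```text
pics
scene 42.26943167632176 260.72510319140673 188.69882744304422 [ 1.45830849 -0.14066768  1.18239236] [[0.167, 0.735, -0.657], [0.986, -0.136, 0.099], [-0.016, -0.664, -0.747]]
top 56.56950774908655 260.27532603536145 188.81817314819466 [ 0.32177034 -0.0041073   0.98200629] [[-0.007, -0.982, 0.191], [-0.999, 0.015, 0.038], [-0.04, -0.191, -0.981]]
wrist 65.70646984690485 259.1483422670223 197.55825044580385 [0.24509857 0.6310225  0.37226197] [[0.451, 0.861, 0.234], [0.892, -0.435, -0.122], [-0.003, 0.263, -0.965]]
{'clock': 0.15, 'joints': array([-1.21210931,  0.47754405,  0.02232726,  1.55617493, -0.01147306,
        1.10931443, -0.08310525]), 'qvel': array([ 5.07180988e-04, -2.55604767e-03,  4.93041388e-04, -1.53675565e-03,
       -8.79908980e-04,  7.01578283e-05,  1.22202058e-03]), 'tau': array([ 1.18610249e-03, -5.96925259e+01,  1.60919398e+00, -2.81490040e+01,
        1.25887350e-02,  6.56726348e-03, -1.86266226e-05]), 'tcp_pos': array([0.30357251, 0.6024129 , 0.24161393]), 'orientation': array([-7.26477224e-01, -3.05623361e+00,  2.03746260e-03]), 'contact_force': array([ 0.57761246, -0.32711046,  0.11379285]), 'moment': array([-0.02242598,  0.02585991,  0.05632831]), 'gripper_force': 0.0, 'grip_width': 0.0851355877027015}
```

View pics/top0.png

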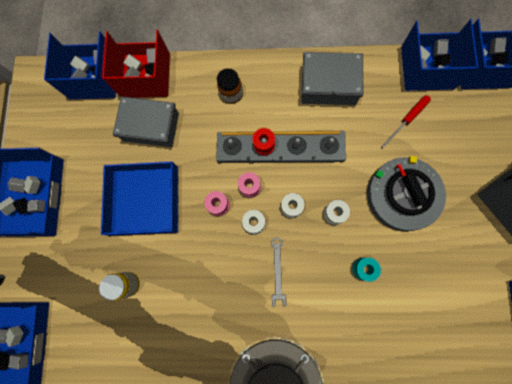

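View pics/scene0.png

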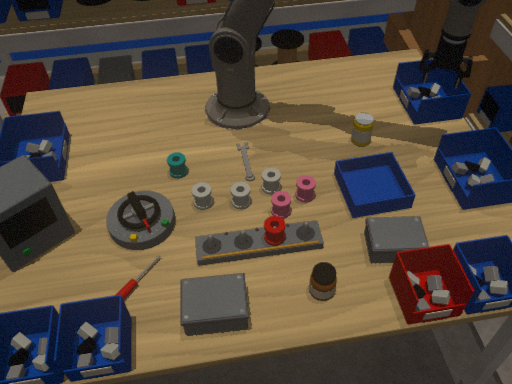

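The top view shows three white reels at pixels (253,222), (292,205) and (337,211). The red reel is on a spindle at (263,140), the bin is at (140,198) and the wheel is at (406,195). The pointer is at about (400,168), the green tab at (379,174) and the yellow tab at (413,160). The other spindles are at (232,145), (297,145) and (330,145). The pink and turquoise reels are not part of the job.

```bash
cat >> h.py <<'E'
def masks(f):
    h=cv2.cvtColor(f['frame'],cv2.COLOR_BGR2HSV); H,S,V=h[...,0],h[...,1],h[...,2]
    return dict(white=(S<45)&(V>140),red=((H<5)|(H>175))&(S>170)&(V>110),green=(H>50)&(H<75)&(S>130)&(V>70),yellow=(H>20)&(H<33)&(S>180)&(V>150),dark=(V<50),blue=(H>105)&(H<125)&(S>150))
def circ(P,rad):
    # least-squares centre of a disc's top points: min enclosing circle of robust points
    c,rr=cv2.minEnclosingCircle(np.float32(P[:,:2]*1000)); return np.array(c),rr
def reels(f,col,zt,lo=(.4,-.3),hi=(.85,.3)):
    C=cloud(f); m=masks(f)[col]&(abs(C[...,2]-zt)<.012)&(C[...,0]>lo[0])&(C[...,0]<hi[0])&(C[...,1]>lo[1])&(C[...,1]<hi[1])
    n,l,s,_=cv2.connectedComponentsWithStats(m.astype(np.uint8)); out=[]
    for i in range(1,n):
        if s[i,4]<40: continue
        v,u=np.nonzero(l==i)
        q=np.column_stack([u,v]).astype(np.float32); 
        if zt==0: continue
        W=onplane(f,u,v,zt); c,rr=circ(W,.03); out.append((c.round(1).tolist(),round(rr,1),int(s[i,4]),round(float(np.median(C[l==i][:,2]))*1000,1)))
    return out
E
python3 - <<'E'
from h import *
T=grab('top');S=grab('scene')
for f in(T,S):
    print(f['n']); print('white',reels(f,'white',.062)); print('red',reels(f,'red',.090))
    C=cloud(f); M=masks(f)
    X,Y,Z=np.moveaxis(C,-1,0)
    for n,zr in(('green',(.03,.1)),('yellow',(.03,.1)),('red',(.03,.07))):
        m=M[n]&(Y<-.2)&(Y>-.5)&(X>.4)&(X<.65)
        nn,l,s,_=cv2.connectedComponentsWithStats(m.astype(np.uint8))
        for i in range(1,nn):
            if s[i,4]>5: P=C[l==i];print(n,s[i,4],s[i,:4],(P.mean(0)*1000).round(1),(P.min(0)*1000).round(),(P.max(0)*1000).round())
    m=(X>.4)&(X<.62)&(Y<-.2)&(Y>-.42)&(Z>.096)&(Z<.115); P=C[m]*1000
    print('bar',len(P),np.median(P[:,2]),cv2.minAreaRect(np.float32(P[:,:2])))
    m=M['blue']&(X>.35)&(X<.7)&(Y>.15)&(Y<.45)&(Z>.05)&(Z<.07); P=C[m]*1000
    print('bin',len(P),cv2.minAreaRect(np.float32(P[:,:2])))
    m=(X>.55)&(X<.75)&(Y>-.25)&(Y<.3)&(Z>.022)&(Z<.033); P=C[m]*1000
    print('rail',len(P),np.median(P[:,2]),cv2.minAreaRect(np.float32(P[:,:2])))
    m=(X>.55)&(X<.75)&(Y>-.25)&(Y<.3)&(Z>.045)&(Z<.082)&~M['red']
    nn,l,s,_=cv2.connectedComponentsWithStats(m.astype(np.uint8))
    for i in range(1,nn):
        if s[i,4]>5: P=C[l==i]*1000;print('sp',s[i,4],P.mean(0).round(1),P.max(0).round(),(P[P[:,2]>70].mean(0)).round(1))
E
```

```text
top
white [([459.2, -52.1], 29.6, 328, 62.0), ([439.6, -168.2], 29.5, 336, 62.3), ([417.0, 50.4], 29.3, 268, 62.0)]
red [([628.3, 20.9], 29.7, 311, 90.1)]
green 41 [376 170   8   8] [ 539.1 -282.6   55.1] [ 530. -292.   44.] [ 549. -274.   61.]
yellow 38 [410 156   7   7] [ 577.1 -374.    56.6] [ 568. -381.   53.] [ 585. -366.   60.]
red 36 [398 164   8  12] [ 543.8 -335.    70.2] [ 530. -343.   66.] [ 560. -327.   76.]
bar 327 104.20953618145812 ((489.6610107421875, -356.9385070800781), (83.64927673339844, 22.228879928588867), 22.57478141784668)
bin 469 ((483.32391357421875, 358.5179748535156), (187.45066833496094, 188.09786987304688), 1.7658910751342773)
rail 3051 28.43349793965033 ((612.9073486328125, 49.53387451171875), (502.0689697265625, 188.73558044433594), 81.00125122070312)
sp 428 [695.9 285.7  66.9] [749. 300.  74.] [694.8 289.7  71.4]
sp 51 [637.   21.8  69.4] [645.  33.  81.] [635.   21.2  74.9]
sp 54 [ 626.4 -157.3   65.1] [ 638. -150.   78.] [ 628.  -158.4   74.5]
sp 51 [629.4 109.3  64.9] [641. 119.  77.] [631.1 110.6  72.9]
sp 52 [627.  -68.2  65.4] [636. -60.  77.] [
[... 749 characters left out ...]
628051757812, 187.91075134277344), 1.6457786560058594)
rail 2477 27.411896349440525 ((643.06201171875, 45.06854248046875), (502.9457092285156, 194.77621459960938), 87.75982666015625)
sp 69 [576.2 278.1  54.6] [586. 300.  65.] [nan nan nan]
sp 356 [702.2 284.9  66.7] [750. 300.  75.] [703.6 286.9  71.5]
sp 41 [622.4  20.7  73.9] [632.  32.  82.] [623.3  21.5  76.5]
sp 53 [637.3 107.7  61.6] [644. 117.  76.] [634.9 108.   72.4]
sp 101 [651.8  15.6  61. ] [661.  41.  82.] [655.   14.5  78.6]
sp 54 [635.  -70.8  62.5] [640. -62.  78.] [633.1 -70.8  73. ]
sp 59 [ 634.4 -160.7   62.2] [ 642. -151.   78.] [ 632.5 -161.4   73.9]<stdin>:21: RuntimeWarning: Mean of empty slice.
  ret = um.true_divide(
```

```bash
python3 - <<'E'
import cv2,numpy as np
a=cv2.imread('pics/top0.png'); s=cv2.imread('pics/scene0.png')
A=cv2.resize(a[120:240,200:460],None,fx=3,fy=3,interpolation=cv2.INTER_CUBIC)[:, :780]
B=cv2.resize(s[175:265,90:350],None,fx=2.6,fy=2.6,interpolation=cv2.INTER_CUBIC)
o=np.zeros((600,800,3),np.uint8); o[:360,:780]=A; o[362:362+234,:676]=B[:234,:676]
cv2.imwrite('pics/c0.png',o)
E
```

```text
(no output)
```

View pics/c0.png

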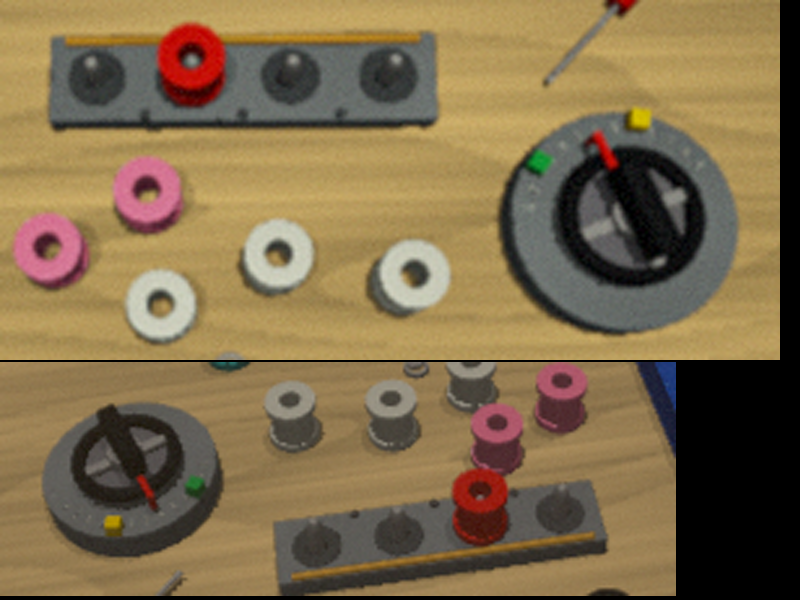

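The crop confirms three white reels, the red reel on the second spindle from the left, and the bar pointing about 22° from +x. The green tab is at about 56° and the yellow tab at about -11°. Next I move over the wheel.

Emit:
send_rows([
  {"dx":20,"dy":-30,"rz":-4.5},
  {"dx":40,"dy":-60,"rz":-9},
  {"dx":60,"dy":-90,"rz":-13.5},
  {"dx":80,"dy":-120,"rz":-18},
  {"dx":100,"dy":-150,"rz":-22.5},
], jaw=60, newtons=60)

```text
$.deltas[0]: bad value
```

Emit:
send_rows([
  {"dx":20,"dy":-30,"rz":-4.5},
  {"dx":40,"dy":-60,"rz":-9},
  {"dx":60,"dy":-90,"rz":-13.5},
  {"dx":80,"dy":-120,"rz":-18},
  {"dx":100,"dy":-150,"rz":-22.5},
])

```text
$.deltas[0]: bad value
```

Emit:
send_rows([
  {"dx":7,"dy":-37,"rz":-4.5},
  {"dx":14,"dy":-74,"rz":-9},
  {"dx":21,"dy":-111,"rz":-13.5},
  {"dx":28,"dy":-148,"rz":-18},
  {"dx":35,"dy":-185,"rz":-22.5},
])

```text
$.deltas[0]: bad value
```

Emit:
send_rows([
  {"dx":0,"dy":-37,"rz":-4.5},
  {"dx":0,"dy":-74,"rz":-9},
  {"dx":0,"dy":-111,"rz":-13.5},
  {"dx":0,"dy":-148,"rz":-18},
  {"dx":-5,"dy":-185,"rz":-22.5},
])

```text
$.deltas[0]: bad value
```

Emit:
send_rows([
  {"dx":-8,"dy":-37,"rz":-6},
  {"dx":-16,"dy":-74,"rz":-12},
  {"dx":-24,"dy":-111,"rz":-18},
  {"dx":-32,"dy":-148,"rz":-24},
  {"dx":-40,"dy":-185,"rz":-30},
])

```text
$.deltas[0]: bad value
```

```bash
cat >> h.py <<'E'
def st():
    o=r.get_obs(); M=R.from_rotvec(o['orientation']).as_matrix()
    print('t',round(o['clock'],2),'tcp',(o['tcp_pos']*1000).round(1),'yaxis',round(np.degrees(np.arctan2(M[1,1],M[0,1])),1),'z',M[:,2].round(3),'F',np.round(o['contact_force'],1),'w',round(o['grip_width']*1000,1),o['gripper_force'].round(1),'q',o['joints'].round(2))
E
python3 -c "
from h import *
st()"
```

```text
Traceback (most recent call last):
  File "h.py", line 35, in st
    print('t',round(o['clock'],2),'tcp',(o['tcp_pos']*1000).round(1),'yaxis',round(np.degrees(np.arctan2(M[1,1],M[0,1])),1),'z',M[:,2].round(3),'F',np.round(o['contact_force'],1),'w',round(o['grip_width']*1000,1),o['gripper_force'].round(1),'q',o['joints'].round(2))
                                                                                                                                                                                                                     ^^^^^^^^^^^^^^^^^^^^^^^^
AttributeError: 'float' object has no attribute 'round'
```

Emit:
send_rows([
  {"dx":20,"dy":-30,"dz":0,"rx":0,"ry":0,"rz":-4.5},
  {"dx":40,"dy":-60,"dz":0,"rx":0,"ry":0,"rz":-9},
  {"dx":60,"dy":-90,"dz":0,"rx":0,"ry":0,"rz":-13.5},
  {"dx":80,"dy":-120,"dz":0,"rx":0,"ry":0,"rz":-18},
  {"dx":100,"dy":-150,"dz":0,"rx":0,"ry":0,"rz":-22.5},
], jaw=60, newtons=60)

```text
clock: 0.67
tcp_pos: [0.4044, 0.4512, 0.2423]
orientation: [-1.314, -2.853, -0.0]
contact_force: [0.9, 1.0, -0.4]
grip_width: 0.0601
gripper_force: 0.0
```

```bash
sed -i "s/o\['gripper_force'\].round(1)/round(float(o['gripper_force']),1)/" h.py
python3 -c "
from h import *
st()"
```

```text
t 0.67 tcp [404.4 451.2 242.3] yaxis 40.5 z [-0.  0. -1.] F [ 0.9  1.  -0.4] w 60.1 0.0 q [-1.05  0.36  0.14  1.74 -0.06  1.05 -0.18]
```

Emit:
send_rows([
  {"dx":20,"dy":-30,"dz":0,"rx":0,"ry":0,"rz":-4.5},
  {"dx":40,"dy":-60,"dz":0,"rx":0,"ry":0,"rz":-9},
  {"dx":60,"dy":-90,"dz":0,"rx":0,"ry":0,"rz":-13.5},
  {"dx":80,"dy":-120,"dz":0,"rx":0,"ry":0,"rz":-18},
  {"dx":100,"dy":-150,"dz":0,"rx":0,"ry":0,"rz":-22.5},
])

```text
clock: 1.08
tcp_pos: [0.5044, 0.3012, 0.2425]
orientation: [-1.846, -2.542, -0.0]
contact_force: [0.2, 0.5, -0.5]
grip_width: 0.0601
gripper_force: 0.0
```

Emit:
send_rows([
  {"dx":7,"dy":-37,"dz":0,"rx":0,"ry":0,"rz":-4.5},
  {"dx":14,"dy":-74,"dz":0,"rx":0,"ry":0,"rz":-9},
  {"dx":21,"dy":-111,"dz":0,"rx":0,"ry":0,"rz":-13.5},
  {"dx":28,"dy":-148,"dz":0,"rx":0,"ry":0,"rz":-18},
  {"dx":35,"dy":-185,"dz":0,"rx":0,"ry":0,"rz":-22.5},
])

```text
clock: 1.5
tcp_pos: [0.5388, 0.116, 0.2424]
orientation: [-2.306, -2.133, -0.001]
contact_force: [-0.0, -0.8, 0.1]
grip_width: 0.0601
gripper_force: 0.0
```

Emit:
send_rows([
  {"dx":0,"dy":-37,"dz":0,"rx":0,"ry":0,"rz":-4.5},
  {"dx":0,"dy":-74,"dz":0,"rx":0,"ry":0,"rz":-9},
  {"dx":0,"dy":-111,"dz":0,"rx":0,"ry":0,"rz":-13.5},
  {"dx":0,"dy":-148,"dz":0,"rx":0,"ry":0,"rz":-18},
  {"dx":-5,"dy":-185,"dz":0,"rx":0,"ry":0,"rz":-22.5},
])

```text
clock: 1.92
tcp_pos: [0.5341, -0.0688, 0.2426]
orientation: [2.677, 1.643, 0.001]
contact_force: [0.3, 0.1, -0.1]
grip_width: 0.0598
gripper_force: 0.0
```

Emit:
send_rows([
  {"dx":-8,"dy":-37,"dz":0,"rx":0,"ry":0,"rz":-6},
  {"dx":-16,"dy":-74,"dz":0,"rx":0,"ry":0,"rz":-12},
  {"dx":-24,"dy":-111,"dz":0,"rx":0,"ry":0,"rz":-18},
  {"dx":-32,"dy":-148,"dz":0,"rx":0,"ry":0,"rz":-24},
  {"dx":-40,"dy":-185,"dz":0,"rx":0,"ry":0,"rz":-30},
])

```text
clock: 2.33
tcp_pos: [0.4932, -0.2537, 0.2425]
orientation: [-3.012, -0.892, -0.001]
contact_force: [-0.0, 0.9, -0.1]
grip_width: 0.0598
gripper_force: 0.0
```

```bash
python3 -c "
from h import *
st()"
```

```text
t 2.33 tcp [ 493.2 -253.7  242.5] yaxis -57.0 z [ 0.001  0.    -1.   ] F [-0.   0.9 -0.1] w 59.8 0.0 q [-0.24  0.34  0.76  1.88 -0.27  1.02 -0.36]
```

Emit:
send_rows([
  {"dx":-1,"dy":-35,"dz":0,"rx":0,"ry":0,"rz":-4},
  {"dx":-2,"dy":-70,"dz":0,"rx":0,"ry":0,"rz":-8},
  {"dx":-3,"dy":-104,"dz":0,"rx":0,"ry":0,"rz":-11},
  {"dx":-3,"dy":-104,"dz":-20,"rx":0,"ry":0,"rz":-11},
  {"dx":-3,"dy":-104,"dz":-30,"rx":0,"ry":0,"rz":-11},
])

```text
clock: 2.75
tcp_pos: [0.4895, -0.3582, 0.2112]
orientation: [3.083, 0.6, -0.002]
contact_force: [-0.4, 1.5, 0.5]
grip_width: 0.0601
gripper_force: 0.0
```

```bash
python3 - <<'E'
from h import *
st()
f=grab('wrist'); cv2.imwrite('pics/w1.png',f['frame'])
C=cloud(f); M=masks(f); X,Y,Z=np.moveaxis(C,-1,0)
m=(X>.4)&(X<.62)&(Y<-.25)&(Y>-.47)&(Z>.098)&(Z<.112); P=C[m]*1000
print('bar',len(P),np.median(P[:,2]),cv2.minAreaRect(np.float32(P[:,:2])))
for n in('green','yellow','red'):
    m=M[n]&(Y<-.2)&(Y>-.5)&(X>.4)&(X<.65)
    nn,l,s,_=cv2.connectedComponentsWithStats(m.astype(np.uint8))
    for i in range(1,nn):
        if s[i,4]>20: P=C[l==i];print(n,s[i,4],s[i,:4],(P.mean(0)*1000).round(1),(P.min(0)*1000).round(),(P.max(0)*1000).round())
E
```

```text
t 2.75 tcp [ 489.5 -358.2  211.2] yaxis -68.0 z [-0.001 -0.001 -1.   ] F [-0.4  1.5  0.5] w 60.1 0.0 q [-0.03  0.49  0.77  1.79 -0.39  1.02 -0.3 ]
bar 2471 103.1213575520534 ((490.34649658203125, -358.8214111328125), (82.32260131835938, 21.96073341369629), 21.43291473388672)
green 26 [203 112  15  10] [ 535.8 -291.2   54.8] [ 531. -296.   50.] [ 543. -285.   56.]
red 82 [254 124   9  21] [ 537.6 -340.1   67.2] [ 527. -346.   53.] [ 548. -333.   70.]
```

View pics/w1.png

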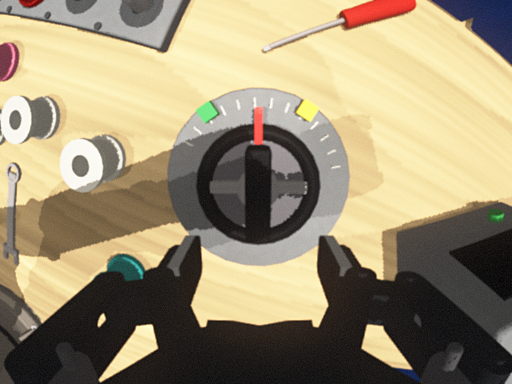

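The wrist view shows the bar centred under the gripper and aligned with it. Green is at (207,112), yellow at (308,110) and the pointer at (258,125). I'll descend and grip.

Emit:
send_rows([
  {"dx":0,"dy":0,"dz":-35,"rx":0,"ry":0,"rz":0},
  {"dx":0,"dy":0,"dz":-70,"rx":0,"ry":0,"rz":0},
  {"dx":0,"dy":0,"dz":-100,"rx":0,"ry":0,"rz":0},
  {"dx":0,"dy":0,"dz":-118,"rx":0,"ry":0,"rz":0},
  {"dx":0,"dy":0,"dz":-124,"rx":0,"ry":0,"rz":0},
])

```text
clock: 3.22
tcp_pos: [0.4899, -0.3527, 0.0851]
orientation: [-3.077, -0.61, 0.006]
contact_force: [-0.9, 0.5, 0.1]
grip_width: 0.06
gripper_force: 0.0
```

Emit:
send_rows([
  {"dx":0,"dy":0,"dz":0,"rx":0,"ry":0,"rz":0},
  {"dx":0,"dy":0,"dz":0,"rx":0,"ry":0,"rz":0},
  {"dx":0,"dy":0,"dz":0,"rx":0,"ry":0,"rz":0},
  {"dx":0,"dy":0,"dz":0,"rx":0,"ry":0,"rz":0},
  {"dx":0,"dy":0,"dz":0,"rx":0,"ry":0,"rz":0},
], jaw=10, newtons=60)

```text
clock: 3.63
tcp_pos: [0.4917, -0.356, 0.0902]
orientation: [3.082, 0.607, 0.004]
contact_force: [-2.1, 3.8, 4.8]
grip_width: 0.0206
gripper_force: 59.8
```

```bash
python3 -c "
from h import *
st()"
```

```text
t 3.63 tcp [ 491.7 -356.    90.2] yaxis -67.7 z [ 0.002  0.    -1.   ] F [-2.1  3.8  4.8] w 20.6 59.8 q [ 0.06  0.64  0.65  1.88 -0.53  0.8  -0.2 ]
```

Emit:
send_rows([
  {"dx":0,"dy":0,"dz":0,"rx":0,"ry":0,"rz":4},
  {"dx":0,"dy":0,"dz":0,"rx":0,"ry":0,"rz":8},
  {"dx":0,"dy":0,"dz":0,"rx":0,"ry":0,"rz":12},
  {"dx":0,"dy":0,"dz":0,"rx":0,"ry":0,"rz":16},
  {"dx":0,"dy":0,"dz":0,"rx":0,"ry":0,"rz":20},
])

```text
clock: 4.05
tcp_pos: [0.4913, -0.3553, 0.0902]
orientation: [-2.927, -1.137, -0.003]
contact_force: [-3.1, 5.1, 9.3]
grip_width: 0.0206
gripper_force: 60.3
```

Emit:
send_rows([
  {"dx":0,"dy":0,"dz":0,"rx":0,"ry":0,"rz":4},
  {"dx":0,"dy":0,"dz":0,"rx":0,"ry":0,"rz":8},
  {"dx":0,"dy":0,"dz":0,"rx":0,"ry":0,"rz":11},
  {"dx":0,"dy":0,"dz":0,"rx":0,"ry":0,"rz":14},
  {"dx":0,"dy":0,"dz":0,"rx":0,"ry":0,"rz":14},
])

```text
clock: 4.47
tcp_pos: [0.4908, -0.3549, 0.0902]
orientation: [-2.766, -1.484, -0.003]
contact_force: [-4.5, 7.5, 11.0]
grip_width: 0.0209
gripper_force: 60.5
```

```bash
cat >> h.py <<'E'
def wheel():
    for n in('top','scene'):
        f=grab(n); C=cloud(f); M=masks(f); X,Y,Z=np.moveaxis(C,-1,0); reg=(Y<-.2)&(Y>-.5)&(X>.4)&(X<.65)
        c=np.array([490,-358]) if n=='top' else np.array([490.5,-359]); o=[n]
        for k in('green','yellow','red'):
            m=M[k]&reg
            if m.sum()<5: continue
            p=np.median(C[m],0)[:2]*1000-c; o+=[k,int(m.sum()),round(np.degrees(np.arctan2(p[1],p[0])),1)]
        m=reg&(Z>.096)&(Z<.115)&(M['dark']); P=C[m]*1000
        if len(P)>50: o.append(cv2.minAreaRect(np.float32(P[:,:2])))
        print(o)
E
python3 -c "
from h import *
st(); wheel()"
```

```text
t 4.47 tcp [ 490.8 -354.9   90.2] yaxis -33.6 z [ 0.001  0.003 -1.   ] F [-4.5  7.5 11. ] w 20.9 60.5 q [ 0.16  0.59  0.49  1.87 -0.39  0.77  0.28]
['top', 'green', 44, np.float64(57.6), 'yellow', 41, np.float64(-9.9), 'red', 18, np.float64(57.2), ((501.2143249511719, -335.14532470703125), (33.30326461791992, 41.299747467041016), 55.84492874145508)]
['scene', 'green', 25, np.float64(55.9), 'yellow', 25, np.float64(-10.0), 'red', 8, np.float64(56.8), ((492.139404296875, -355.1390380859375), (74.62384033203125, 46.15313720703125), 30.434194564819336)]
```

Emit:
send_rows([
  {"dx":0,"dy":0,"dz":0,"rx":0,"ry":0,"rz":0},
  {"dx":0,"dy":0,"dz":0,"rx":0,"ry":0,"rz":0},
  {"dx":0,"dy":0,"dz":0,"rx":0,"ry":0,"rz":0},
  {"dx":0,"dy":0,"dz":20,"rx":0,"ry":0,"rz":0},
  {"dx":0,"dy":0,"dz":55,"rx":0,"ry":0,"rz":0},
], jaw=60)

```text
clock: 4.98
tcp_pos: [0.4889, -0.3548, 0.1409]
orientation: [-2.766, -1.479, 0.006]
contact_force: [-0.3, -0.3, 0.9]
grip_width: 0.06
gripper_force: 0.0
```

Emit:
send_rows([
  {"dx":0,"dy":0,"dz":40,"rx":0,"ry":0,"rz":0},
  {"dx":0,"dy":0,"dz":80,"rx":0,"ry":0,"rz":0},
  {"dx":10,"dy":30,"dz":100,"rx":0,"ry":0,"rz":4},
  {"dx":20,"dy":65,"dz":110,"rx":0,"ry":0,"rz":8},
  {"dx":34,"dy":100,"dz":110,"rx":0,"ry":0,"rz":12},
])

```text
clock: 5.4
tcp_pos: [0.5257, -0.2574, 0.2571]
orientation: [2.596, 1.759, 0.006]
contact_force: [0.8, 0.1, 0.1]
grip_width: 0.0599
gripper_force: 0.0
```

Emit:
send_rows([
  {"dx":14,"dy":36,"dz":0,"rx":0,"ry":0,"rz":4},
  {"dx":28,"dy":72,"dz":0,"rx":0,"ry":0,"rz":8},
  {"dx":42,"dy":108,"dz":0,"rx":0,"ry":0,"rz":12},
  {"dx":56,"dy":144,"dz":0,"rx":0,"ry":0,"rz":16},
  {"dx":70,"dy":180,"dz":0,"rx":0,"ry":0,"rz":20},
], jaw=85)

```text
clock: 5.82
tcp_pos: [0.5954, -0.0747, 0.2539]
orientation: [2.251, 2.19, 0.001]
contact_force: [0.3, 0.1, 0.7]
grip_width: 0.085
gripper_force: 0.0
```

Emit:
send_rows([
  {"dx":14,"dy":36,"dz":0,"rx":0,"ry":0,"rz":2},
  {"dx":28,"dy":72,"dz":0,"rx":0,"ry":0,"rz":2},
  {"dx":37,"dy":97,"dz":0,"rx":0,"ry":0,"rz":2},
  {"dx":37,"dy":97,"dz":0,"rx":0,"ry":0,"rz":2},
  {"dx":37,"dy":97,"dz":0,"rx":0,"ry":0,"rz":2},
])

```text
clock: 6.23
tcp_pos: [0.6322, 0.023, 0.2531]
orientation: [2.212, 2.23, 0.0]
contact_force: [-0.4, -1.0, -1.0]
grip_width: 0.0847
gripper_force: 0.0
```

```bash
python3 - <<'E'
from h import *
st(); wheel()
f=grab('wrist'); cv2.imwrite('pics/w2.png',f['frame'])
print('red',reels(f,'red',.090)); print('white',reels(f,'white',.062))
print('topwhite',reels(grab('top'),'white',.062))
C=cloud(f);X,Y,Z=np.moveaxis(C,-1,0)
m=(X>.6)&(X<.66)&(Y>-.2)&(Y<.14)&(Z>.066)&(Z<.078)&~masks(f)['red']&(abs(Y-.02)>.04)
n,l,s,_=cv2.connectedComponentsWithStats(m.astype(np.uint8))
for i in range(1,n):
    if s[i,4]>8: print('sp',s[i,4],(C[l==i].mean(0)*1000).round(1))
E
```

```text
t 6.23 tcp [632.2  23.  253.1] yaxis 0.5 z [ 0. -0. -1.] F [-0.4 -1.  -1. ] w 84.7 0.0 q [-0.41  0.41  0.37  1.67 -0.16  1.09  0.02]
['top', 'green', 43, np.float64(58.1), 'yellow', 42, np.float64(-10.0), 'red', 47, np.float64(56.3), ((489.12615966796875, -357.45953369140625), (84.55313873291016, 22.379257202148438), 56.14726257324219)]
['scene', 'green', 24, np.float64(55.0), 'yellow', 21, np.float64(-10.2), 'red', 22, np.float64(57.9), ((492.7520751953125, -357.6321105957031), (82.89549255371094, 22.789188385009766), 58.32979965209961)]
red [([632.1, 21.2], 30.3, 2134, 89.3)]
white [([418.9, 49.5], 29.4, 919, 61.4), ([461.2, -52.3], 29.9, 1152, 61.5)]
topwhite [([467.2, -67.9], 20.4, 81, 62.6), ([440.2, -167.5], 29.9, 353, 62.2)]
sp 180 [633.  109.5  70.9]
sp 134 [631.  -67.7  71.1]
sp 107 [ 629.3 -157.1   71.3]
```

View pics/w2.png

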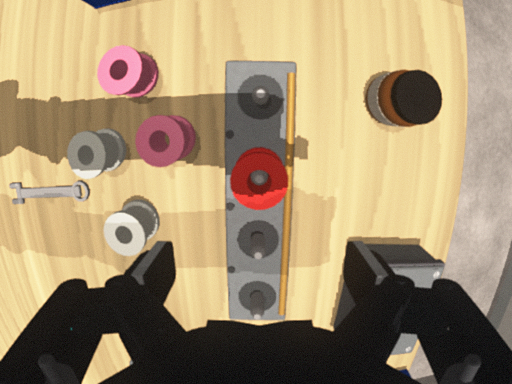

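The wrist view shows the red reel at (258,178), under the gripper. The spindles are at (260,95), (258,242) and (257,298), and the white reels at (90,155) and (125,235). The pointer is at the green tab, so I'll descend on the red reel.

Emit:
send_rows([
  {"dx":0,"dy":-2,"dz":-40,"rx":0,"ry":0,"rz":0},
  {"dx":0,"dy":-2,"dz":-80,"rx":0,"ry":0,"rz":0},
  {"dx":0,"dy":-2,"dz":-120,"rx":0,"ry":0,"rz":0},
  {"dx":0,"dy":-2,"dz":-155,"rx":0,"ry":0,"rz":0},
  {"dx":0,"dy":-2,"dz":-180,"rx":0,"ry":0,"rz":0},
])

```text
clock: 6.85
tcp_pos: [0.63, 0.017, 0.0704]
orientation: [-2.218, -2.223, 0.004]
contact_force: [-0.0, 0.0, 0.5]
grip_width: 0.0853
gripper_force: 0.0
```

Emit:
send_rows([
  {"dx":0,"dy":0,"dz":0,"rx":0,"ry":0,"rz":0},
  {"dx":0,"dy":0,"dz":0,"rx":0,"ry":0,"rz":0},
  {"dx":0,"dy":0,"dz":0,"rx":0,"ry":0,"rz":0},
  {"dx":0,"dy":0,"dz":0,"rx":0,"ry":0,"rz":0},
  {"dx":0,"dy":0,"dz":0,"rx":0,"ry":0,"rz":0},
], jaw=45, newtons=40)

```text
clock: 7.27
tcp_pos: [0.6332, 0.0187, 0.0755]
orientation: [2.215, 2.224, 0.005]
contact_force: [-0.2, -0.4, -0.7]
grip_width: 0.0587
gripper_force: 43.1
```

Emit:
send_rows([
  {"dx":0,"dy":0,"dz":10,"rx":0,"ry":0,"rz":0},
  {"dx":0,"dy":0,"dz":30,"rx":0,"ry":0,"rz":0},
  {"dx":0,"dy":0,"dz":60,"rx":0,"ry":0,"rz":0},
  {"dx":0,"dy":0,"dz":95,"rx":0,"ry":0,"rz":0},
  {"dx":0,"dy":0,"dz":120,"rx":0,"ry":0,"rz":0},
])

```text
clock: 7.68
tcp_pos: [0.6327, 0.0186, 0.1976]
orientation: [2.215, 2.224, 0.005]
contact_force: [1.1, 0.2, -0.2]
grip_width: 0.0589
gripper_force: 43.4
```

```bash
python3 - <<'E'
from h import *
st()
f=grab('scene'); C=cloud(f); X,Y,Z=np.moveaxis(C,-1,0)
m=masks(f)['red']&(X>.55)&(X<.72)&(Y>-.05)&(Y<.1)&(Z>.05); P=C[m]*1000; print('red z',P.min(0),P.max(0))
f=grab('top'); C=cloud(f); X,Y,Z=np.moveaxis(C,-1,0)
m=(X>.66)&(X<.88)&(Y>-.26)&(Y<-.05)&(Z>.06)&(Z<.08); P=C[m]*1000; print('box',cv2.boxPoints(cv2.minAreaRect(np.float32(P[:,:2]))))
E
```

```text
t 7.68 tcp [632.7  18.6 197.6] yaxis 0.2 z [ 0.004  0.    -1.   ] F [ 1.1  0.2 -0.2] w 58.9 43.4 q [-0.39  0.47  0.35  1.73 -0.19  0.98  0.04]
red z [642.31093119  -7.17549369 163.21620799] [646.71010794  -5.26808685 163.95144087]
box [[ 751.2726   -249.82886 ]
 [ 875.7289   -256.28247 ]
 [ 884.34717   -90.081085]
 [ 759.89087   -83.62747 ]]
```

Emit:
send_rows([
  {"dx":-14,"dy":34,"dz":0,"rx":0,"ry":0,"rz":0},
  {"dx":-29,"dy":68,"dz":0,"rx":0,"ry":0,"rz":0},
  {"dx":-44,"dy":102,"dz":0,"rx":0,"ry":0,"rz":0},
  {"dx":-58,"dy":136,"dz":0,"rx":0,"ry":0,"rz":0},
  {"dx":-73,"dy":170,"dz":0,"rx":0,"ry":0,"rz":0},
])

```text
clock: 8.2
tcp_pos: [0.5577, 0.1902, 0.1937]
orientation: [-2.217, -2.226, -0.001]
contact_force: [0.6, 0.2, -1.5]
grip_width: 0.0594
gripper_force: 43.4
```

Emit:
send_rows([
  {"dx":-14,"dy":34,"dz":0,"rx":0,"ry":0,"rz":0},
  {"dx":-29,"dy":68,"dz":0,"rx":0,"ry":0,"rz":0},
  {"dx":-44,"dy":102,"dz":0,"rx":0,"ry":0,"rz":0},
  {"dx":-58,"dy":136,"dz":0,"rx":0,"ry":0,"rz":0},
  {"dx":-73,"dy":170,"dz":0,"rx":0,"ry":0,"rz":0},
])

```text
clock: 8.62
tcp_pos: [0.4847, 0.3602, 0.1937]
orientation: [2.217, 2.226, 0.001]
contact_force: [0.7, 0.6, -1.8]
grip_width: 0.0591
gripper_force: 43.4
```

Emit:
send_rows([
  {"dx":0,"dy":0,"dz":-30,"rx":0,"ry":0,"rz":0},
  {"dx":0,"dy":0,"dz":-65,"rx":0,"ry":0,"rz":0},
  {"dx":0,"dy":0,"dz":-100,"rx":0,"ry":0,"rz":0},
  {"dx":0,"dy":0,"dz":-125,"rx":0,"ry":0,"rz":0},
  {"dx":0,"dy":0,"dz":-134,"rx":0,"ry":0,"rz":0},
])

```text
clock: 9.03
tcp_pos: [0.4833, 0.3572, 0.0557]
orientation: [-2.216, -2.227, 0.01]
contact_force: [0.2, 0.5, -1.7]
grip_width: 0.0591
gripper_force: 43.5
```

Emit:
send_rows([
  {"dx":0,"dy":0,"dz":0,"rx":0,"ry":0,"rz":0},
  {"dx":0,"dy":0,"dz":0,"rx":0,"ry":0,"rz":0},
])

```text
clock: 9.2
tcp_pos: [0.4863, 0.3589, 0.0601]
orientation: [2.217, 2.226, 0.001]
contact_force: [-0.2, 0.4, -1.1]
grip_width: 0.0593
gripper_force: 43.5
```

```bash
python3 - <<'E'
from h import *
st()
f=grab('top');print(reels(f,'white',.062))
f=grab('scene'); print(reels(f,'white',.062))
E
```

```text
t 9.2 tcp [486.3 358.9  60.1] yaxis 0.2 z [ 0.001  0.    -1.   ] F [-0.2  0.4 -1.1] w 59.3 43.5 q [-0.91  0.59  0.22  1.88 -0.19  0.69 -0.57]
[([459.1, -52.2], 29.6, 328, 62.2), ([440.1, -167.5], 29.7, 340, 62.2), ([416.9, 49.8], 29.6, 272, 62.0)]
[([420.2, 48.6], 27.7, 122, 60.8), ([443.3, -169.7], 28.2, 151, 61.3), ([461.4, -53.6], 28.1, 153, 61.1)]
```

Emit:
send_rows([
  {"dx":0,"dy":0,"dz":0,"rx":0,"ry":0,"rz":0},
  {"dx":0,"dy":0,"dz":0,"rx":0,"ry":0,"rz":0},
  {"dx":0,"dy":0,"dz":0,"rx":0,"ry":0,"rz":0},
  {"dx":0,"dy":0,"dz":25,"rx":0,"ry":0,"rz":0},
  {"dx":0,"dy":0,"dz":60,"rx":0,"ry":0,"rz":0},
], jaw=78)

```text
clock: 9.72
tcp_pos: [0.4839, 0.3575, 0.1176]
orientation: [-2.216, -2.226, 0.009]
contact_force: [0.4, 1.3, 0.2]
grip_width: 0.078
gripper_force: 0.0
```

Emit:
send_rows([
  {"dx":0,"dy":0,"dz":40,"rx":0,"ry":0,"rz":0},
  {"dx":-5,"dy":-25,"dz":70,"rx":0,"ry":0,"rz":0},
  {"dx":-12,"dy":-60,"dz":80,"rx":0,"ry":0,"rz":0},
  {"dx":-20,"dy":-95,"dz":80,"rx":0,"ry":0,"rz":0},
  {"dx":-28,"dy":-130,"dz":80,"rx":0,"ry":0,"rz":0},
])

```text
clock: 10.13
tcp_pos: [0.4581, 0.2279, 0.201]
orientation: [2.216, 2.227, 0.006]
contact_force: [1.0, -0.4, 0.2]
grip_width: 0.0777
gripper_force: 0.0
```

Emit:
send_rows([
  {"dx":-8,"dy":-36,"dz":0,"rx":0,"ry":0,"rz":0},
  {"dx":-16,"dy":-72,"dz":0,"rx":0,"ry":0,"rz":0},
  {"dx":-24,"dy":-108,"dz":0,"rx":0,"ry":0,"rz":0},
  {"dx":-32,"dy":-144,"dz":0,"rx":0,"ry":0,"rz":0},
  {"dx":-39,"dy":-179,"dz":0,"rx":0,"ry":0,"rz":0},
])

```text
clock: 10.55
tcp_pos: [0.4181, 0.0481, 0.1998]
orientation: [2.217, 2.226, 0.002]
contact_force: [1.3, -0.2, 0.4]
grip_width: 0.0778
gripper_force: 0.0
```

Emit:
send_rows([
  {"dx":0,"dy":0,"dz":0,"rx":0,"ry":0,"rz":0},
  {"dx":0,"dy":0,"dz":0,"rx":0,"ry":0,"rz":0},
])

```text
clock: 10.72
tcp_pos: [0.4186, 0.0481, 0.1999]
orientation: [-2.221, -2.221, -0.002]
contact_force: [1.0, 0.7, 0.3]
grip_width: 0.0782
gripper_force: 0.0
```

```bash
python3 - <<'E'
from h import *
st()
f=grab('wrist');print(reels(f,'white',.062)); cv2.imwrite('pics/w3.png',f['frame'])
f=grab('top'); print('old',reels(f,'red',.067,lo=(.38,.25),hi=(.6,.46)))
E
```

```text
t 10.72 tcp [418.6  48.1 199.9] yaxis 0.0 z [ 0.001  0.001 -1.   ] F [1.  0.7 0.3] w 78.2 0.0 q [-0.65  0.1   0.42  2.2  -0.06  0.85 -0.2 ]
[([418.1, 49.7], 29.2, 1861, 61.3), ([460.0, -52.4], 29.6, 1668, 61.5)]
old [([486.6, 361.6], 29.1, 297, 66.9)]
```

Emit:
send_rows([
  {"dx":0,"dy":1,"dz":-40,"rx":0,"ry":0,"rz":0},
  {"dx":0,"dy":1,"dz":-80,"rx":0,"ry":0,"rz":0},
  {"dx":0,"dy":1,"dz":-115,"rx":0,"ry":0,"rz":0},
  {"dx":0,"dy":1,"dz":-142,"rx":0,"ry":0,"rz":0},
  {"dx":0,"dy":1,"dz":-154,"rx":0,"ry":0,"rz":0},
])

```text
clock: 11.23
tcp_pos: [0.4173, 0.0521, 0.0421]
orientation: [-2.211, -2.228, 0.006]
contact_force: [-0.9, 0.6, 0.0]
grip_width: 0.0781
gripper_force: 0.0
```

Emit:
send_rows([
  {"dx":0,"dy":0,"dz":0,"rx":0,"ry":0,"rz":0},
  {"dx":0,"dy":0,"dz":0,"rx":0,"ry":0,"rz":0},
  {"dx":0,"dy":0,"dz":0,"rx":0,"ry":0,"rz":0},
  {"dx":0,"dy":0,"dz":0,"rx":0,"ry":0,"rz":0},
  {"dx":0,"dy":0,"dz":0,"rx":0,"ry":0,"rz":0},
], jaw=45)

```text
clock: 11.65
tcp_pos: [0.4196, 0.0513, 0.0463]
orientation: [2.215, 2.226, 0.003]
contact_force: [-0.2, -0.7, -1.6]
grip_width: 0.0576
gripper_force: 44.8
```

Emit:
send_rows([
  {"dx":0,"dy":0,"dz":10,"rx":0,"ry":0,"rz":0},
  {"dx":0,"dy":0,"dz":40,"rx":0,"ry":0,"rz":0},
  {"dx":0,"dy":0,"dz":80,"rx":0,"ry":0,"rz":0},
  {"dx":0,"dy":0,"dz":115,"rx":0,"ry":0,"rz":0},
  {"dx":0,"dy":0,"dz":150,"rx":0,"ry":0,"rz":0},
])

```text
clock: 12.07
tcp_pos: [0.4185, 0.0505, 0.1976]
orientation: [2.217, 2.225, 0.002]
contact_force: [0.4, 0.6, -1.7]
grip_width: 0.0579
gripper_force: 44.8
```

```bash
python3 - <<'E'
from h import *
st()
E
```

```text
t 12.07 tcp [418.5  50.5 197.6] yaxis 0.2 z [ 0.001  0.    -1.   ] F [ 0.4  0.6 -1.7] w 57.9 44.8 q [-0.69  0.11  0.46  2.2  -0.06  0.84 -0.19]
```

Emit:
send_rows([
  {"dx":35,"dy":10,"dz":0,"rx":0,"ry":0,"rz":0},
  {"dx":70,"dy":20,"dz":0,"rx":0,"ry":0,"rz":0},
  {"dx":105,"dy":30,"dz":0,"rx":0,"ry":0,"rz":0},
  {"dx":140,"dy":40,"dz":0,"rx":0,"ry":0,"rz":0},
  {"dx":175,"dy":50,"dz":0,"rx":0,"ry":0,"rz":0},
])

```text
clock: 12.48
tcp_pos: [0.5953, 0.1017, 0.1964]
orientation: [2.216, 2.227, 0.003]
contact_force: [0.6, -0.2, 0.0]
grip_width: 0.0576
gripper_force: 44.9
```

Emit:
send_rows([
  {"dx":30,"dy":8,"dz":0,"rx":0,"ry":0,"rz":0},
  {"dx":39,"dy":10,"dz":0,"rx":0,"ry":0,"rz":0},
  {"dx":39,"dy":10,"dz":-20,"rx":0,"ry":0,"rz":0},
  {"dx":39,"dy":10,"dz":-45,"rx":0,"ry":0,"rz":0},
  {"dx":39,"dy":10,"dz":-55,"rx":0,"ry":0,"rz":0},
])

```text
clock: 12.9
tcp_pos: [0.6309, 0.1107, 0.138]
orientation: [-2.215, -2.225, 0.005]
contact_force: [-1.7, -0.1, -1.3]
grip_width: 0.0577
gripper_force: 44.8
```

Emit:
send_rows([
  {"dx":0,"dy":0,"dz":0,"rx":0,"ry":0,"rz":0},
  {"dx":0,"dy":0,"dz":0,"rx":0,"ry":0,"rz":0},
  {"dx":0,"dy":0,"dz":0,"rx":0,"ry":0,"rz":0},
])

```text
clock: 13.15
tcp_pos: [0.6334, 0.1108, 0.1419]
orientation: [2.216, 2.225, 0.003]
contact_force: [-0.1, -0.2, -0.5]
grip_width: 0.0575
gripper_force: 44.8
```

```bash
python3 - <<'E'
from h import *
st()
W=grab('wrist');T=grab('top');S=grab('scene')
cv2.imwrite('pics/w4.png',W['frame'])
z=r.get_obs()['tcp_pos'][2]-.046+.062
for f in(W,T,S): print(f['n'],reels(f,'white',z,lo=(.55,0)))
o=np.zeros((384,800,3),np.uint8); o[:,:512]=W['frame']; o[:300,515:800]=cv2.resize(S['frame'][180:280,270:365],(285,300)); cv2.imwrite('pics/c4.png',o)
E
```

```text
t 13.15 tcp [633.4 110.8 141.9] yaxis 0.2 z [ 0.002  0.001 -1.   ] F [-0.1 -0.2 -0.5] w 57.5 44.8 q [-0.56  0.56  0.41  1.75 -0.27  0.89 -0.03]
wrist [([630.8, 124.1], 24.7, 2395, 158.3), ([649.4, 84.9], 3.6, 40, 158.6)]
top []
scene []
```

View pics/c4.png

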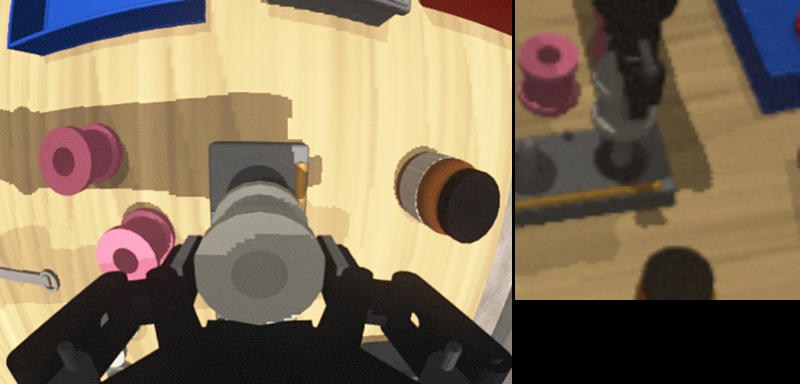

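The reel hangs upright in the gripper. Its bore ellipse is at (260,273), so I can work out its offset from the TCP.

```bash
cat >> h.py <<'E'
def bore(f):
    # in-hand bore centre: dark ellipse inside the top flange
    C=cloud(f); o=r.get_obs(); t=o['tcp_pos']; zt=t[2]+.0165
    g=cv2.cvtColor(f['frame'],cv2.COLOR_BGR2GRAY); W=onplane(f,*np.meshgrid(np.arange(512),np.arange(384)),zt)
    reg=(np.hypot(W[...,0]-t[0],W[...,1]-t[1])<.022).astype(np.uint8)
    v=g[reg>0]; th,_=cv2.threshold(v.reshape(-1,1),0,255,cv2.THRESH_OTSU)
    m=((g<=th)&(reg>0)).astype(np.uint8); n,l,s,c=cv2.connectedComponentsWithStats(m); i=1+np.argmax(s[1:,4])
    P=W[l==i]; cc,rr=cv2.minEnclosingCircle(np.float32(P[:,:2]*1000)); print('bore',c[i].round(1),np.round(cc,1),round(rr,1),(P.mean(0)*1000).round(1),'tcp',(t*1000).round(1))
E
python3 - <<'E'
from h import *
f=grab('wrist'); bore(f); print(onplane(f,260,273,.158)*1000)
E
```

```text
bore [259.6 272.2] [633.4 110.9] 22.0 [634.3 110.  158.1] tcp [633.4 110.9 141.6]
[634.49120784 110.068513   158.        ]
```

Emit:
send_rows([
  {"dx":-1,"dy":-1,"dz":-10,"rx":0,"ry":0,"rz":0},
  {"dx":-1,"dy":-1,"dz":-20,"rx":0,"ry":0,"rz":0},
  {"dx":-1,"dy":-1,"dz":-28,"rx":0,"ry":0,"rz":0},
  {"dx":-1,"dy":-1,"dz":-36,"rx":0,"ry":0,"rz":0},
  {"dx":-1,"dy":-1,"dz":-42,"rx":0,"ry":0,"rz":0},
])

```text
clock: 13.77
tcp_pos: [0.6311, 0.1097, 0.0966]
orientation: [-2.216, -2.226, 0.003]
contact_force: [-0.8, -0.8, -0.7]
grip_width: 0.0576
gripper_force: 44.8
```

Emit:
send_rows([
  {"dx":0,"dy":0,"dz":-6,"rx":0,"ry":0,"rz":0},
  {"dx":0,"dy":0,"dz":-12,"rx":0,"ry":0,"rz":0},
  {"dx":0,"dy":0,"dz":-18,"rx":0,"ry":0,"rz":0},
  {"dx":0,"dy":0,"dz":-23,"rx":0,"ry":0,"rz":0},
  {"dx":0,"dy":0,"dz":-23,"rx":0,"ry":0,"rz":0},
])

```text
clock: 14.18
tcp_pos: [0.6311, 0.1097, 0.0741]
orientation: [-2.216, -2.226, 0.002]
contact_force: [-0.1, 0.0, -1.0]
grip_width: 0.0576
gripper_force: 44.8
```

```bash
python3 - <<'E'
from h import *
st()
E
```

```text
t 14.18 tcp [631.1 109.7  74.1] yaxis 0.3 z [-0.002 -0.    -1.   ] F [-0.1  0.  -1. ] w 57.6 44.8 q [-0.53  0.64  0.37  1.79 -0.31  0.78 -0.  ]
```

Emit:
send_rows([
  {"dx":0,"dy":0,"dz":-2,"rx":0,"ry":0,"rz":0},
  {"dx":0,"dy":0,"dz":-2,"rx":0,"ry":0,"rz":0},
])

```text
clock: 14.35
tcp_pos: [0.6318, 0.1098, 0.0732]
orientation: [2.216, 2.226, 0.0]
contact_force: [-0.4, -0.2, -1.8]
grip_width: 0.0577
gripper_force: 44.8
```

Emit:
send_rows([
  {"dx":0,"dy":0,"dz":0,"rx":0,"ry":0,"rz":0},
  {"dx":0,"dy":0,"dz":0,"rx":0,"ry":0,"rz":0},
  {"dx":0,"dy":0,"dz":0,"rx":0,"ry":0,"rz":0},
  {"dx":0,"dy":0,"dz":20,"rx":0,"ry":0,"rz":0},
  {"dx":0,"dy":0,"dz":55,"rx":0,"ry":0,"rz":0},
], jaw=80)

```text
clock: 14.77
tcp_pos: [0.629, 0.1095, 0.1255]
orientation: [-2.214, -2.224, 0.01]
contact_force: [0.7, 0.7, -0.3]
grip_width: 0.0802
gripper_force: 0.0
```

Emit:
send_rows([
  {"dx":0,"dy":0,"dz":35,"rx":0,"ry":0,"rz":0},
  {"dx":0,"dy":0,"dz":70,"rx":0,"ry":0,"rz":0},
  {"dx":-25,"dy":-24,"dz":72,"rx":0,"ry":0,"rz":0},
  {"dx":-50,"dy":-48,"dz":72,"rx":0,"ry":0,"rz":0},
  {"dx":-75,"dy":-72,"dz":72,"rx":0,"ry":0,"rz":0},
])

```text
clock: 15.18
tcp_pos: [0.5565, 0.0373, 0.2014]
orientation: [2.215, 2.226, 0.003]
contact_force: [0.8, -1.0, 0.2]
grip_width: 0.0801
gripper_force: 0.0
```

Emit:
send_rows([
  {"dx":-25,"dy":-23,"dz":0,"rx":0,"ry":0,"rz":0},
  {"dx":-50,"dy":-46,"dz":0,"rx":0,"ry":0,"rz":0},
  {"dx":-75,"dy":-70,"dz":0,"rx":0,"ry":0,"rz":0},
  {"dx":-96,"dy":-90,"dz":0,"rx":0,"ry":0,"rz":0},
  {"dx":-96,"dy":-90,"dz":0,"rx":0,"ry":0,"rz":0},
])

```text
clock: 15.6
tcp_pos: [0.4562, -0.0566, 0.2003]
orientation: [-2.223, -2.218, 0.002]
contact_force: [0.3, -1.1, 0.4]
grip_width: 0.0799
gripper_force: 0.0
```

Emit:
send_rows([
  {"dx":0,"dy":0,"dz":0,"rx":0,"ry":0,"rz":0},
])

```text
clock: 15.68
tcp_pos: [0.4601, -0.0532, 0.2009]
orientation: [-2.22, -2.223, -0.002]
contact_force: [0.3, 0.9, -0.0]
grip_width: 0.0801
gripper_force: 0.0
```

```bash
python3 - <<'E'
from h import *
st()
for n in('wrist','top','scene'):
    f=grab(n); print(n,reels(f,'white',.062),'seated',reels(f,'white',.090,lo=(.58,-.2),hi=(.68,.2)))
E
```

```text
t 15.68 tcp [460.1 -53.2 200.9] yaxis 0.1 z [ 0.001  0.001 -1.   ] F [ 0.3  0.9 -0. ] w 80.1 0.0 q [-0.48  0.19  0.52  2.12 -0.12  0.87  0.12]
wrist [([460.4, -53.3], 29.3, 2251, 61.3), ([440.9, -168.8], 29.8, 1602, 61.6)] seated [([631.6, 106.5], 29.8, 1828, 89.0)]
top [] seated [([630.7, 108.1], 29.8, 313, 90.0)]
scene [([442.4, -177.1], 26.6, 67, 60.5)] seated [([633.8, 106.7], 28.5, 194, 88.8)]
```

Reel 1 is seated, with its top at 89–90 mm. Next is the second reel.

Emit:
send_rows([
  {"dx":0,"dy":0,"dz":-40,"rx":0,"ry":0,"rz":0},
  {"dx":0,"dy":0,"dz":-80,"rx":0,"ry":0,"rz":0},
  {"dx":0,"dy":0,"dz":-115,"rx":0,"ry":0,"rz":0},
  {"dx":0,"dy":0,"dz":-142,"rx":0,"ry":0,"rz":0},
  {"dx":0,"dy":0,"dz":-155,"rx":0,"ry":0,"rz":0},
])

```text
clock: 16.25
tcp_pos: [0.4597, -0.0511, 0.0418]
orientation: [-2.212, -2.227, 0.006]
contact_force: [-0.0, 0.5, 0.7]
grip_width: 0.0801
gripper_force: 0.0
```

Emit:
send_rows([
  {"dx":0,"dy":0,"dz":0,"rx":0,"ry":0,"rz":0},
  {"dx":0,"dy":0,"dz":0,"rx":0,"ry":0,"rz":0},
  {"dx":0,"dy":0,"dz":0,"rx":0,"ry":0,"rz":0},
  {"dx":0,"dy":0,"dz":0,"rx":0,"ry":0,"rz":0},
  {"dx":0,"dy":0,"dz":0,"rx":0,"ry":0,"rz":0},
], jaw=45)

```text
clock: 16.67
tcp_pos: [0.4618, -0.0519, 0.0463]
orientation: [2.215, 2.226, 0.003]
contact_force: [-0.2, -0.3, -0.0]
grip_width: 0.0585
gripper_force: 43.0
```

Emit:
send_rows([
  {"dx":0,"dy":0,"dz":10,"rx":0,"ry":0,"rz":0},
  {"dx":0,"dy":0,"dz":40,"rx":0,"ry":0,"rz":0},
  {"dx":0,"dy":0,"dz":80,"rx":0,"ry":0,"rz":0},
  {"dx":0,"dy":0,"dz":115,"rx":0,"ry":0,"rz":0},
  {"dx":0,"dy":0,"dz":150,"rx":0,"ry":0,"rz":0},
])

```text
clock: 17.08
tcp_pos: [0.4604, -0.0526, 0.198]
orientation: [2.217, 2.225, 0.001]
contact_force: [0.3, 1.1, -1.9]
grip_width: 0.0581
gripper_force: 43.6
```

Emit:
send_rows([
  {"dx":36,"dy":15,"dz":0,"rx":0,"ry":0,"rz":0},
  {"dx":70,"dy":30,"dz":0,"rx":0,"ry":0,"rz":0},
  {"dx":105,"dy":45,"dz":0,"rx":0,"ry":0,"rz":0},
  {"dx":140,"dy":60,"dz":0,"rx":0,"ry":0,"rz":0},
  {"dx":172,"dy":74,"dz":0,"rx":0,"ry":0,"rz":0},
])

```text
clock: 17.5
tcp_pos: [0.6345, 0.0232, 0.197]
orientation: [2.215, 2.227, 0.003]
contact_force: [0.2, 0.6, -1.9]
grip_width: 0.0584
gripper_force: 43.6
```

Emit:
send_rows([
  {"dx":0,"dy":0,"dz":-20,"rx":0,"ry":0,"rz":0},
  {"dx":0,"dy":0,"dz":-45,"rx":0,"ry":0,"rz":0},
  {"dx":0,"dy":0,"dz":-55,"rx":0,"ry":0,"rz":0},
  {"dx":0,"dy":0,"dz":-55,"rx":0,"ry":0,"rz":0},
  {"dx":0,"dy":0,"dz":-55,"rx":0,"ry":0,"rz":0},
])

```text
clock: 17.92
tcp_pos: [0.6324, 0.0214, 0.141]
orientation: [-2.217, -2.226, 0.001]
contact_force: [0.8, -0.2, -0.5]
grip_width: 0.0586
gripper_force: 43.6
```

```bash
python3 - <<'E'
from h import *
st()
f=grab('wrist'); bore(f)
E
```

```text
t 17.92 tcp [632.4  21.4 141. ] yaxis 0.2 z [-0. -0. -1.] F [ 0.8 -0.2 -0.5] w 58.6 43.6 q [-0.47  0.55  0.46  1.77 -0.31  0.89  0.14]
bore [261.2 272.8] [633.1  21.4] 22.0 [633.9  20.9 158.3] tcp [633.1  21.4 141.8]
```

Emit:
send_rows([
  {"dx":-1,"dy":0,"dz":-10,"rx":0,"ry":0,"rz":0},
  {"dx":-1,"dy":0,"dz":-20,"rx":0,"ry":0,"rz":0},
  {"dx":-1,"dy":0,"dz":-28,"rx":0,"ry":0,"rz":0},
  {"dx":-1,"dy":0,"dz":-36,"rx":0,"ry":0,"rz":0},
  {"dx":-1,"dy":0,"dz":-42,"rx":0,"ry":0,"rz":0},
])

```text
clock: 18.38
tcp_pos: [0.6312, 0.0218, 0.097]
orientation: [-2.216, -2.226, 0.001]
contact_force: [-0.7, -0.8, -1.1]
grip_width: 0.0581
gripper_force: 43.7
```

Emit:
send_rows([
  {"dx":0,"dy":0,"dz":-6,"rx":0,"ry":0,"rz":0},
  {"dx":0,"dy":0,"dz":-12,"rx":0,"ry":0,"rz":0},
  {"dx":0,"dy":0,"dz":-18,"rx":0,"ry":0,"rz":0},
  {"dx":0,"dy":0,"dz":-24,"rx":0,"ry":0,"rz":0},
  {"dx":0,"dy":0,"dz":-25,"rx":0,"ry":0,"rz":0},
])

```text
clock: 18.8
tcp_pos: [0.6319, 0.0218, 0.0729]
orientation: [-2.216, -2.226, 0.0]
contact_force: [-0.7, 0.1, 6.3]
grip_width: 0.0586
gripper_force: 44.2
```

Emit:
send_rows([
  {"dx":0,"dy":0,"dz":0,"rx":0,"ry":0,"rz":0},
])

```text
clock: 18.88
tcp_pos: [0.6319, 0.0218, 0.0731]
orientation: [-2.217, -2.226, -0.0]
contact_force: [0.3, -0.5, -0.7]
grip_width: 0.0583
gripper_force: 43.7
```

```bash
python3 - <<'E'
from h import *
st()
E
```

```text
t 18.88 tcp [631.9  21.8  73.1] yaxis 0.3 z [-0.  0. -1.] F [ 0.3 -0.5 -0.7] w 58.3 43.7 q [-0.43  0.64  0.42  1.81 -0.35  0.77  0.17]
```

Emit:
send_rows([
  {"dx":0,"dy":0,"dz":0,"rx":0,"ry":0,"rz":0},
  {"dx":0,"dy":0,"dz":0,"rx":0,"ry":0,"rz":0},
  {"dx":0,"dy":0,"dz":0,"rx":0,"ry":0,"rz":0},
  {"dx":0,"dy":0,"dz":20,"rx":0,"ry":0,"rz":0},
  {"dx":0,"dy":0,"dz":55,"rx":0,"ry":0,"rz":0},
], jaw=80)

```text
clock: 19.3
tcp_pos: [0.629, 0.022, 0.1254]
orientation: [-2.213, -2.224, 0.009]
contact_force: [1.1, -0.1, -0.3]
grip_width: 0.0801
gripper_force: 0.0
```

Emit:
send_rows([
  {"dx":0,"dy":0,"dz":35,"rx":0,"ry":0,"rz":0},
  {"dx":0,"dy":0,"dz":70,"rx":0,"ry":0,"rz":0},
  {"dx":-25,"dy":-25,"dz":72,"rx":0,"ry":0,"rz":0},
  {"dx":-50,"dy":-50,"dz":72,"rx":0,"ry":0,"rz":0},
  {"dx":-75,"dy":-75,"dz":72,"rx":0,"ry":0,"rz":0},
])

```text
clock: 19.72
tcp_pos: [0.5565, -0.0537, 0.2012]
orientation: [2.214, 2.227, 0.003]
contact_force: [0.5, -0.2, 0.3]
grip_width: 0.08
gripper_force: 0.0
```

Emit:
send_rows([
  {"dx":-25,"dy":-25,"dz":0,"rx":0,"ry":0,"rz":0},
  {"dx":-50,"dy":-50,"dz":0,"rx":0,"ry":0,"rz":0},
  {"dx":-75,"dy":-75,"dz":0,"rx":0,"ry":0,"rz":0},
  {"dx":-100,"dy":-100,"dz":0,"rx":0,"ry":0,"rz":0},
  {"dx":-116,"dy":-115,"dz":0,"rx":0,"ry":0,"rz":0},
])

```text
clock: 20.13
tcp_pos: [0.4379, -0.1708, 0.2005]
orientation: [-2.22, -2.222, 0.0]
contact_force: [0.6, -0.8, 0.1]
grip_width: 0.0798
gripper_force: 0.0
```

Emit:
send_rows([
  {"dx":0,"dy":0,"dz":0,"rx":0,"ry":0,"rz":0},
  {"dx":0,"dy":0,"dz":0,"rx":0,"ry":0,"rz":0},
])

```text
clock: 20.3
tcp_pos: [0.4402, -0.169, 0.2007]
orientation: [2.219, 2.223, 0.002]
contact_force: [-0.2, 0.8, 0.2]
grip_width: 0.0799
gripper_force: 0.0
```

```bash
python3 - <<'E'
from h import *
st()
for n in('wrist','top','scene'):
    f=grab(n); print(n,reels(f,'white',.062),'seated',reels(f,'white',.090,lo=(.58,-.2),hi=(.68,.2)))
E
```

```text
t 20.3 tcp [ 440.2 -169.   200.7] yaxis 0.1 z [ 0.001  0.001 -1.   ] F [-0.2  0.8  0.2] w 79.9 0.0 q [-0.29  0.21  0.6   2.1  -0.16  0.87  0.41]
wrist [([441.0, -169.2], 29.4, 2132, 61.3)] seated [([631.4, 18.0], 29.7, 1041, 88.9)]
top [([442.4, -176.3], 26.8, 80, 62.5)] seated [([630.6, 108.5], 29.5, 312, 90.1), ([631.0, 20.7], 29.8, 312, 90.1)]
scene [] seated [([633.8, 106.7], 28.5, 201, 88.7), ([633.2, 18.9], 28.6, 206, 89.1)]
```

Emit:
send_rows([
  {"dx":0,"dy":0,"dz":-40,"rx":0,"ry":0,"rz":0},
  {"dx":0,"dy":0,"dz":-80,"rx":0,"ry":0,"rz":0},
  {"dx":0,"dy":0,"dz":-115,"rx":0,"ry":0,"rz":0},
  {"dx":0,"dy":0,"dz":-142,"rx":0,"ry":0,"rz":0},
  {"dx":0,"dy":0,"dz":-155,"rx":0,"ry":0,"rz":0},
])

```text
clock: 20.87
tcp_pos: [0.4398, -0.1665, 0.0418]
orientation: [-2.211, -2.226, 0.004]
contact_force: [-0.6, -0.7, 0.2]
grip_width: 0.0801
gripper_force: 0.0
```

Emit:
send_rows([
  {"dx":0,"dy":0,"dz":0,"rx":0,"ry":0,"rz":0},
  {"dx":0,"dy":0,"dz":0,"rx":0,"ry":0,"rz":0},
  {"dx":0,"dy":0,"dz":0,"rx":0,"ry":0,"rz":0},
  {"dx":0,"dy":0,"dz":0,"rx":0,"ry":0,"rz":0},
  {"dx":0,"dy":0,"dz":0,"rx":0,"ry":0,"rz":0},
], jaw=45)

```text
clock: 21.28
tcp_pos: [0.4418, -0.1682, 0.0463]
orientation: [2.215, 2.226, 0.002]
contact_force: [-0.3, -0.1, -1.9]
grip_width: 0.0598
gripper_force: 43.3
```

Emit:
send_rows([
  {"dx":0,"dy":0,"dz":10,"rx":0,"ry":0,"rz":0},
  {"dx":0,"dy":0,"dz":40,"rx":0,"ry":0,"rz":0},
  {"dx":0,"dy":0,"dz":80,"rx":0,"ry":0,"rz":0},
  {"dx":0,"dy":0,"dz":115,"rx":0,"ry":0,"rz":0},
  {"dx":0,"dy":0,"dz":150,"rx":0,"ry":0,"rz":0},
])

```text
clock: 21.7
tcp_pos: [0.4403, -0.1685, 0.1979]
orientation: [2.217, 2.225, 0.001]
contact_force: [1.4, 0.2, -1.3]
grip_width: 0.0597
gripper_force: 44.0
```

Emit:
send_rows([
  {"dx":32,"dy":17,"dz":0,"rx":0,"ry":0,"rz":0},
  {"dx":64,"dy":34,"dz":0,"rx":0,"ry":0,"rz":0},
  {"dx":96,"dy":51,"dz":0,"rx":0,"ry":0,"rz":0},
  {"dx":128,"dy":68,"dz":0,"rx":0,"ry":0,"rz":0},
  {"dx":160,"dy":84,"dz":0,"rx":0,"ry":0,"rz":0},
])

```text
clock: 22.12
tcp_pos: [0.602, -0.0828, 0.1968]
orientation: [2.216, 2.226, 0.002]
contact_force: [0.2, -1.0, -1.3]
grip_width: 0.0595
gripper_force: 44.1
```

Emit:
send_rows([
  {"dx":31,"dy":16,"dz":0,"rx":0,"ry":0,"rz":0},
  {"dx":31,"dy":16,"dz":-25,"rx":0,"ry":0,"rz":0},
  {"dx":31,"dy":16,"dz":-45,"rx":0,"ry":0,"rz":0},
  {"dx":31,"dy":16,"dz":-55,"rx":0,"ry":0,"rz":0},
  {"dx":31,"dy":16,"dz":-55,"rx":0,"ry":0,"rz":0},
])

```text
clock: 22.53
tcp_pos: [0.6299, -0.068, 0.1387]
orientation: [-2.215, -2.224, 0.005]
contact_force: [0.2, -0.6, -1.2]
grip_width: 0.059
gripper_force: 44.1
```

Emit:
send_rows([
  {"dx":0,"dy":0,"dz":0,"rx":0,"ry":0,"rz":0},
  {"dx":0,"dy":0,"dz":0,"rx":0,"ry":0,"rz":0},
])

```text
clock: 22.7
tcp_pos: [0.6323, -0.0688, 0.142]
orientation: [2.216, 2.224, 0.002]
contact_force: [1.4, 0.4, -2.0]
grip_width: 0.0595
gripper_force: 44.1
```

```bash
python3 - <<'E'
from h import *
st()
f=grab('wrist'); bore(f)
E
```

```text
t 22.7 tcp [632.3 -68.8 142. ] yaxis 0.2 z [ 0.002 -0.    -1.   ] F [ 1.4  0.4 -2. ] w 59.5 44.1 q [-0.36  0.56  0.51  1.77 -0.34  0.89  0.31]
bore [259.6 271.5] [632.5 -68.7] 22.0 [633.1 -69.1 158.6] tcp [632.5 -68.7 142.1]
```

Emit:
send_rows([
  {"dx":-1.5,"dy":0,"dz":-10,"rx":0,"ry":0,"rz":0},
  {"dx":-1.5,"dy":0,"dz":-20,"rx":0,"ry":0,"rz":0},
  {"dx":-1.5,"dy":0,"dz":-28,"rx":0,"ry":0,"rz":0},
  {"dx":-1.5,"dy":0,"dz":-36,"rx":0,"ry":0,"rz":0},
  {"dx":-1.5,"dy":0,"dz":-42,"rx":0,"ry":0,"rz":0},
])

```text
clock: 23.17
tcp_pos: [0.6296, -0.0681, 0.0968]
orientation: [-2.216, -2.225, 0.002]
contact_force: [-0.3, 0.2, -0.8]
grip_width: 0.0594
gripper_force: 44.1
```

Emit:
send_rows([
  {"dx":0,"dy":0,"dz":-6,"rx":0,"ry":0,"rz":0},
  {"dx":0,"dy":0,"dz":-12,"rx":0,"ry":0,"rz":0},
  {"dx":0,"dy":0,"dz":-18,"rx":0,"ry":0,"rz":0},
  {"dx":0,"dy":0,"dz":-24,"rx":0,"ry":0,"rz":0},
  {"dx":0,"dy":0,"dz":-25,"rx":0,"ry":0,"rz":0},
])

```text
clock: 23.58
tcp_pos: [0.6303, -0.0682, 0.0729]
orientation: [-2.216, -2.226, 0.0]
contact_force: [-1.1, 0.7, 4.3]
grip_width: 0.0598
gripper_force: 44.5
```

Emit:
send_rows([
  {"dx":0,"dy":0,"dz":0,"rx":0,"ry":0,"rz":0},
])

```text
clock: 23.67
tcp_pos: [0.6303, -0.0683, 0.0731]
orientation: [-2.217, -2.226, 0.0]
contact_force: [-0.2, -0.5, -1.5]
grip_width: 0.0594
gripper_force: 44.1
```

```bash
python3 - <<'E'
from h import *
st(); wheel()
E
```

```text
t 23.67 tcp [630.3 -68.3  73.1] yaxis 0.2 z [-0. -0. -1.] F [-0.2 -0.5 -1.5] w 59.4 44.1 q [-0.32  0.65  0.46  1.81 -0.4   0.78  0.35]
['top', 'green', 48, np.float64(57.5), 'yellow', 43, np.float64(-9.9), 'red', 48, np.float64(56.6), ((488.73638916015625, -356.6675720214844), (83.94717407226562, 21.313077926635742), 56.38422775268555)]
['scene', 'green', 24, np.float64(55.7), 'yellow', 21, np.float64(-9.8), 'red', 22, np.float64(57.3), ((492.73333740234375, -358.09393310546875), (81.0831069946289, 26.609027862548828), 57.58356475830078)]
```

Emit:
send_rows([
  {"dx":0,"dy":0,"dz":0,"rx":0,"ry":0,"rz":0},
  {"dx":0,"dy":0,"dz":0,"rx":0,"ry":0,"rz":0},
  {"dx":0,"dy":0,"dz":0,"rx":0,"ry":0,"rz":0},
  {"dx":0,"dy":0,"dz":20,"rx":0,"ry":0,"rz":0},
  {"dx":0,"dy":0,"dz":55,"rx":0,"ry":0,"rz":0},
], jaw=80)

```text
clock: 24.18
tcp_pos: [0.6276, -0.0676, 0.1255]
orientation: [-2.213, -2.223, 0.008]
contact_force: [0.3, 0.7, -0.0]
grip_width: 0.0799
gripper_force: 0.0
```

Emit:
send_rows([
  {"dx":0,"dy":0,"dz":35,"rx":0,"ry":0,"rz":0},
  {"dx":0,"dy":0,"dz":70,"rx":0,"ry":0,"rz":0},
  {"dx":-15,"dy":-32,"dz":90,"rx":0,"ry":0,"rz":-4},
  {"dx":-30,"dy":-64,"dz":95,"rx":0,"ry":0,"rz":-8},
  {"dx":-45,"dy":-96,"dz":95,"rx":0,"ry":0,"rz":-12},
])

```text
clock: 24.6
tcp_pos: [0.5862, -0.1653, 0.2261]
orientation: [2.436, 1.978, 0.006]
contact_force: [-0.2, -1.1, -0.2]
grip_width: 0.08
gripper_force: 0.0
```

Emit:
send_rows([
  {"dx":-16,"dy":-33,"dz":0,"rx":0,"ry":0,"rz":-4},
  {"dx":-32,"dy":-66,"dz":0,"rx":0,"ry":0,"rz":-8},
  {"dx":-48,"dy":-99,"dz":0,"rx":0,"ry":0,"rz":-12},
  {"dx":-64,"dy":-132,"dz":0,"rx":0,"ry":0,"rz":-16},
  {"dx":-80,"dy":-165,"dz":0,"rx":0,"ry":0,"rz":-20},
], jaw=60)

```text
clock: 25.02
tcp_pos: [0.5044, -0.3306, 0.2237]
orientation: [2.746, 1.525, 0.001]
contact_force: [0.4, -0.2, 0.2]
grip_width: 0.06
gripper_force: 0.0
```

Emit:
send_rows([
  {"dx":-16,"dy":-29,"dz":0,"rx":0,"ry":0,"rz":-2},
  {"dx":-16,"dy":-29,"dz":0,"rx":0,"ry":0,"rz":-2},
  {"dx":-16,"dy":-29,"dz":0,"rx":0,"ry":0,"rz":-2},
])

```text
clock: 25.27
tcp_pos: [0.4875, -0.3607, 0.2238]
orientation: [2.773, 1.474, -0.0]
contact_force: [0.9, 0.5, 0.0]
grip_width: 0.0598
gripper_force: 0.0
```

```bash
python3 - <<'E'
from h import *
st(); wheel()
for n in('top','scene'):
    f=grab(n); print(n,reels(f,'white',.062,lo=(.2,-.8),hi=(1,.8)),'seated',reels(f,'white',.090,lo=(.58,-.2),hi=(.68,.2)),'old',reels(f,'red',.067,lo=(.38,.25),hi=(.6,.46)))
    cv2.imwrite(f'pics/{n}5.png',f['frame'])
E
```

```text
t 25.27 tcp [ 487.5 -360.7  223.8] yaxis -34.0 z [ 0.    -0.001 -1.   ] F [0.9 0.5 0. ] w 59.8 0.0 q [-0.02  0.47  0.76  1.78 -0.37  1.04  0.28]
['top', 'green', 44, np.float64(57.3), 'yellow', 41, np.float64(-10.4), 'red', 21, np.float64(57.2), ((489.12786865234375, -357.43792724609375), (84.41192626953125, 22.180583953857422), 55.13080978393555)]
['scene', 'green', 26, np.float64(55.2), 'yellow', 23, np.float64(-9.6), 'red', 7, np.float64(56.0), ((491.2138366699219, -357.9688415527344), (83.32725524902344, 24.95287322998047), 56.60374450683594)]
top [] seated [([629.8, 108.7], 29.8, 302, 89.9), ([630.4, 20.6], 29.5, 313, 90.0), ([629.1, -69.3], 29.8, 323, 90.4)] old [([486.6, 361.6], 29.1, 294, 66.6)]
scene [] seated [([632.9, 106.6], 28.4, 201, 88.6), ([633.4, 19.2], 28.4, 209, 89.2), ([633.0, -70.9], 28.2, 206, 88.8)] old [([491.5, 361.0], 29.0, 172, 65.9)]
```

View pics/scene5.png

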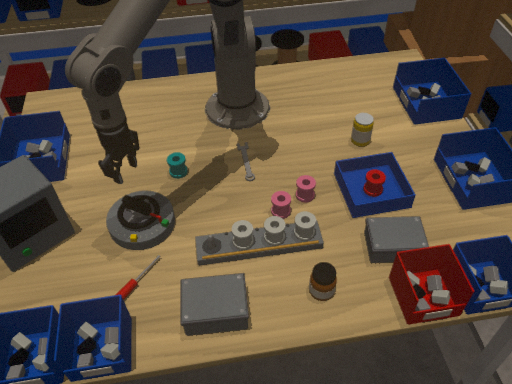

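All three white reels are seated at (305,220), (273,228) and (242,233), and the red reel is in the bin at (375,182). The pointer is still at green, so I'll grip the bar and turn it by about -66.5°.

Emit:
send_rows([
  {"dx":2.5,"dy":2.5,"dz":-35,"rx":0,"ry":0,"rz":0},
  {"dx":2.5,"dy":2.5,"dz":-70,"rx":0,"ry":0,"rz":0},
  {"dx":2.5,"dy":2.5,"dz":-105,"rx":0,"ry":0,"rz":0},
  {"dx":2.5,"dy":2.5,"dz":-128,"rx":0,"ry":0,"rz":0},
  {"dx":2.5,"dy":2.5,"dz":-136,"rx":0,"ry":0,"rz":0},
])

```text
clock: 25.88
tcp_pos: [0.491, -0.3526, 0.0835]
orientation: [-2.764, -1.482, 0.004]
contact_force: [0.1, 0.1, -0.0]
grip_width: 0.0599
gripper_force: 0.0
```

Emit:
send_rows([
  {"dx":0,"dy":0,"dz":0,"rx":0,"ry":0,"rz":0},
  {"dx":0,"dy":0,"dz":0,"rx":0,"ry":0,"rz":0},
])

```text
clock: 26.05
tcp_pos: [0.4926, -0.3556, 0.0881]
orientation: [2.769, 1.482, 0.0]
contact_force: [0.2, 0.1, -0.7]
grip_width: 0.06
gripper_force: 0.0
```

Emit:
send_rows([
  {"dx":0,"dy":0,"dz":0,"rx":0,"ry":0,"rz":0},
  {"dx":0,"dy":0,"dz":0,"rx":0,"ry":0,"rz":0},
  {"dx":0,"dy":0,"dz":0,"rx":0,"ry":0,"rz":0},
  {"dx":0,"dy":0,"dz":0,"rx":0,"ry":0,"rz":0},
  {"dx":0,"dy":0,"dz":0,"rx":0,"ry":0,"rz":0},
], jaw=10, newtons=60)

```text
clock: 26.47
tcp_pos: [0.4907, -0.3549, 0.0886]
orientation: [-2.768, -1.479, -0.001]
contact_force: [-5.5, 5.2, 11.0]
grip_width: 0.0207
gripper_force: 61.0
```

```bash
python3 -c "
from h import *
st(); wheel()"
```

```text
t 26.47 tcp [ 490.7 -354.9   88.6] yaxis -33.8 z [-0.001  0.003 -1.   ] F [-5.5  5.2 11. ] w 20.7 61.0 q [ 0.07  0.63  0.63  1.88 -0.51  0.8   0.38]
['top', 'green', 43, np.float64(57.9), 'yellow', 41, np.float64(-10.2), 'red', 18, np.float64(57.3)]
['scene', 'green', 25, np.float64(55.6), 'yellow', 23, np.float64(-9.9), 'red', 9, np.float64(56.4), ((496.2369384765625, -355.4460144042969), (73.86593627929688, 46.229103088378906), 84.52259826660156)]
```

Emit:
send_rows([
  {"dx":0,"dy":0,"dz":0,"rx":0,"ry":0,"rz":-4.5},
  {"dx":0,"dy":0,"dz":0,"rx":0,"ry":0,"rz":-9},
  {"dx":0,"dy":0,"dz":0,"rx":0,"ry":0,"rz":-13.5},
  {"dx":0,"dy":0,"dz":0,"rx":0,"ry":0,"rz":-18},
  {"dx":0,"dy":0,"dz":0,"rx":0,"ry":0,"rz":-22.5},
])

```text
clock: 26.98
tcp_pos: [0.4914, -0.3556, 0.0886]
orientation: [-3.007, -0.906, -0.001]
contact_force: [-2.4, 1.7, 5.6]
grip_width: 0.0209
gripper_force: 60.3
```

Emit:
send_rows([
  {"dx":0,"dy":0,"dz":0,"rx":0,"ry":0,"rz":-4.5},
  {"dx":0,"dy":0,"dz":0,"rx":0,"ry":0,"rz":-9},
  {"dx":0,"dy":0,"dz":0,"rx":0,"ry":0,"rz":-13.5},
  {"dx":0,"dy":0,"dz":0,"rx":0,"ry":0,"rz":-18},
  {"dx":0,"dy":0,"dz":0,"rx":0,"ry":0,"rz":-22.5},
])

```text
clock: 27.4
tcp_pos: [0.4918, -0.3565, 0.0887]
orientation: [3.126, 0.302, 0.002]
contact_force: [-3.0, -2.0, 2.5]
grip_width: 0.0207
gripper_force: 59.8
```

Emit:
send_rows([
  {"dx":0,"dy":0,"dz":0,"rx":0,"ry":0,"rz":-4.5},
  {"dx":0,"dy":0,"dz":0,"rx":0,"ry":0,"rz":-9},
  {"dx":0,"dy":0,"dz":0,"rx":0,"ry":0,"rz":-13.5},
  {"dx":0,"dy":0,"dz":0,"rx":0,"ry":0,"rz":-18},
  {"dx":0,"dy":0,"dz":0,"rx":0,"ry":0,"rz":-21.5},
])

```text
clock: 27.82
tcp_pos: [0.4918, -0.3574, 0.0887]
orientation: [3.126, -0.287, 0.003]
contact_force: [-2.0, -3.5, 0.4]
grip_width: 0.0208
gripper_force: 59.6
```

Emit:
send_rows([
  {"dx":0,"dy":0,"dz":0,"rx":0,"ry":0,"rz":0},
  {"dx":0,"dy":0,"dz":0,"rx":0,"ry":0,"rz":0},
  {"dx":0,"dy":0,"dz":0,"rx":0,"ry":0,"rz":0},
])

```text
clock: 28.07
tcp_pos: [0.4919, -0.3574, 0.0887]
orientation: [3.127, -0.28, 0.003]
contact_force: [-1.6, -5.0, 6.0]
grip_width: 0.0209
gripper_force: 60.4
```

```bash
python3 -c "
from h import *
st(); wheel()"
```

```text
t 28.07 tcp [ 491.9 -357.4   88.7] yaxis -100.2 z [ 0.002 -0.003 -1.   ] F [-1.6 -5.   6. ] w 20.9 60.4 q [-0.11  0.76  0.92  1.89 -0.77  0.9  -0.55]
['top']
['scene', 'green', 26, np.float64(55.4), 'yellow', 25, np.float64(-10.5), 'red', 19, np.float64(-11.3), ((503.10577392578125, -361.4459533691406), (50.530914306640625, 55.85136032104492), 49.855777740478516)]
```

Release, lift and check.

Emit:
send_rows([
  {"dx":0,"dy":0,"dz":0,"rx":0,"ry":0,"rz":0},
  {"dx":0,"dy":0,"dz":0,"rx":0,"ry":0,"rz":0},
  {"dx":0,"dy":0,"dz":0,"rx":0,"ry":0,"rz":0},
  {"dx":0,"dy":0,"dz":20,"rx":0,"ry":0,"rz":0},
  {"dx":0,"dy":0,"dz":55,"rx":0,"ry":0,"rz":0},
], jaw=60)

```text
clock: 28.58
tcp_pos: [0.4905, -0.353, 0.1395]
orientation: [-3.125, 0.278, 0.01]
contact_force: [1.3, 0.2, 0.4]
grip_width: 0.0601
gripper_force: 0.0
```

Emit:
send_rows([
  {"dx":0,"dy":0,"dz":35,"rx":0,"ry":0,"rz":0},
  {"dx":0,"dy":0,"dz":70,"rx":0,"ry":0,"rz":0},
  {"dx":0,"dy":0,"dz":90,"rx":0,"ry":0,"rz":0},
  {"dx":0,"dy":0,"dz":95,"rx":0,"ry":0,"rz":0},
  {"dx":0,"dy":0,"dz":95,"rx":0,"ry":0,"rz":0},
])

```text
clock: 29.0
tcp_pos: [0.4926, -0.3556, 0.2385]
orientation: [3.129, -0.278, 0.004]
contact_force: [-0.4, 0.0, -0.3]
grip_width: 0.0602
gripper_force: 0.0
```

```bash
python3 - <<'E'
from h import *
st(); wheel()
for n in('top','scene'):
    f=grab(n); print(n,'seated',reels(f,'white',.090,lo=(.58,-.2),hi=(.68,.2)),'old',reels(f,'red',.067,lo=(.38,.25),hi=(.6,.46)))
f=grab('wrist'); cv2.imwrite('pics/w6.png',f['frame'])
E
```

```text
t 29.0 tcp [ 492.6 -355.6  238.5] yaxis -100.2 z [ 0.003 -0.    -1.   ] F [-0.4  0.  -0.3] w 60.2 0.0 q [-0.23  0.6   1.11  1.78 -0.59  1.14 -0.68]
['top']
['scene', 'green', 25, np.float64(55.8), 'yellow', 22, np.float64(-9.9), 'red', 19, np.float64(-10.8), ((495.56890869140625, -359.4173889160156), (22.54596710205078, 81.70640563964844), 80.54776000976562)]
top seated [([629.7, 108.6], 29.9, 314, 90.1), ([630.4, 20.7], 29.5, 317, 90.0), ([628.6, -69.3], 29.9, 327, 90.1)] old [([487.7, 361.4], 29.1, 266, 66.9)]
scene seated [([632.9, 106.6], 28.4, 204, 89.0), ([633.2, 18.9], 28.6, 209, 88.9), ([632.9, -70.9], 28.3, 206, 89.1)] old [([491.5, 361.0], 29.0, 171, 65.8)]
```

View pics/w6.png

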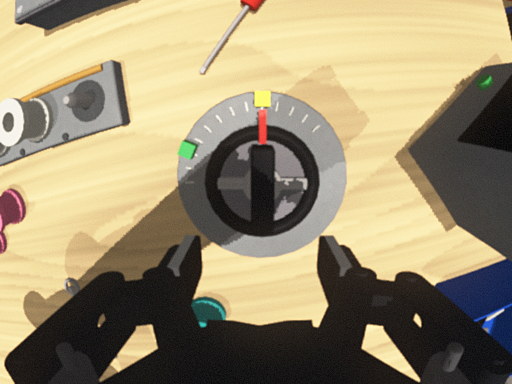

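The pointer at (262,125) lines up with the yellow tab at (262,98). All the reels are in place and the arm is clear, so I'm handing in.

```bash
python3 -c "
from h import *
print(r.hand_in())"
```

```text
the job is handed in; nothing more can be done
None
```

I handed the job in. By my last camera check the pointer stands at the yellow tab, the old red reel is in the blue bin, and all three white reels are fully down on their own spindles; no verdict came back.

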